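Shut and latch the plywood transit case

TASK

Shut the lid of the plywood transit case and latch it: lower the lid gently onto its seal, hook the latch's wire loop fully down into the keeper on the lid, then press the toggle lever down over centre until it lies home against the case and the lid is pulled tight. Feel your way rather than forcing the loop or the lever, and leave the other things on the bench alone.

Things in the scene. Friction and masses are not known exactly. Their poses are not given: they have to be found in the camera images.
- case: plywood transit case with aluminium edges, fixed to the bench: 220 mm deep, 320 wide, open rim at z 125, walls 10. Origin: middle of the lower edge of its front face, at bench height; x runs from the front face back into the case, y along the front to the left, z up. A toggle latch (lever and wire loop) is riveted on the middle of its front face, outside (-x).
- lid: its lid, 220 x 320 x 36 mm, hinged at the back rim; a stiff stay holds it where it is left (1 to 4 N at the front lowers it). Origin: middle of the lower edge of its front face; shut, its axes are parallel to the case's: front face x 0, underside z 0, top z 36, hinge line at x 220, z 0 (fixed at case x 220, z 125 mm). Its z axis tilts by the opening angle.
- lid_front (a point): middle of the lid's top front edge (lid frame 0, 0, 36 mm). The lid resting on the springy rubber seal in the front rim stands 0.05 rad open; from there the seal pushes back 12 N plus 4.5 N per mm at the front edge. Latched, the lid is pulled down to 0.014 to 0.043 rad.
- keeper_nominal (a point): middle of the loop bar when it lies in the keeper at its nominal setting (lid frame -18, 0, 16 mm). The keeper is a steel hook, 26 mm wide along y, on the lid's front face, screwed on through slots: it sits anywhere from 3 mm lower to 3 mm higher than nominal. That is not measured: feel for it (or look). Axes as the lid's.
- keeper_mouth (a point): the keeper's slot, open upward, at the nominal lip top (lid frame -18, 0, 21.5 mm): 10 mm wide in x (lid x -13 to -23 mm), 8 mm deep. Outside it a lip 4 mm thick; behind it the flat front of a riser (x -13), which rises 14.5 mm above the lip top: a raised bar moved in over the lip meets it. All shift with the setting.
- lever_pivot (a point): pivot pin of the toggle lever, 17 mm outside the case's front face and 80 mm above the bench (case frame -17, 0, 80 mm); it runs along the case's y
- lever (a joint): angle of the toggle lever about its pivot, rad: 0 straight up, 1.57 straight out from the case front, 3.0 down home (end stop). It stays where it is left (pivot friction 0.03 N m). With the loop hooked it starts to pull at 1.2 to 1.7, needs 3 to 9 N near the tip, passes dead centre at about 2.6 and then goes home by itself.
- lever_tip (a point): free end of the lever, 55 mm from the pivot; the lever is a steel plate 32 mm wide (along y) and 4 mm thick, its last 12 mm flared towards the side that is pressed
- bail: the latch's loop, 4.4 mm steel wire: two legs 42 mm apart (46.4 over the outsides, where they can be gripped) and a cross bar. Origin: its pivot on the lever, 16 mm from the lever pivot and 0.611 rad ahead of the lever: at lever angle q it is 16 sin(q+0.611) mm further out and 16 cos(q+0.611) mm higher than the lever pivot. z along the legs to the bar.
- bail_bar (a point): middle of the loop's cross bar (along y), 81.7 mm from the loop's pivot. The loop stays where it is left (friction 0.02 N m); a loop not seated in the keeper is carried along outward when the lever turns.
- spanner: steel spanner, 170 mm long, lying flat; origin mid-length on its underside (bystander)
- bearing: steel bearing ring, 48 mm across, 14 mm high, lying flat; origin under its centre (bystander)
- driver: screwdriver lying flat, about 200 mm long; origin mid-length on its underside (bystander)
- mallet: hammer lying flat; origin mid-handle on its underside (bystander)
- screw_jar: small clear jar with a steel cap, 60 mm across, 75 mm high; origin under its centre (bystander)
- spool: empty plywood cable reel, 120 mm across, 80 mm high; origin under its centre (bystander)
- offcut: wooden batten offcut, 200 x 50 x 25 mm; origin under its centre (bystander)

How it is judged:
On the way, in this order (a step that is already met when the one before it is completed fails the run):
1. the lid is down on its seal (angle between lid's own z axis and vertical below 0.065 rad), for 0.2 s.
2. the loop's bar lies down in the keeper's hook with the lever still up (x of bail_bar in the frame of lid between -0.0235 and -0.011 m and z of bail_bar in the frame of lid between 0.0105 and 0.0215 m and value of joint lever below 2.3 rad), for 0.3 s.
3. the lever is pressed home with the bar in the hook (x of bail_bar in the frame of lid between -0.0235 and -0.011 m and z of bail_bar in the frame of lid between 0.0105 and 0.0215 m and value of joint lever above 2.85 rad), for 0.2 s.
At the end, for the whole second after the job is handed in: The lever lies home (within 0.15 rad of its end stop), the loop's bar lies in the keeper's hook (between riser and lip, at the hook's depth), the lid is pulled down below 0.046 rad (it rests at 0.05 unlatched), nothing moves (all of step 3 and angle between lid's own z axis and vertical below 0.046 rad and linear speed of bail below 0.02 m/s); the robot touches nothing.
It fails at once if the lid is slammed (turns faster than 1.5 rad/s) (angular speed of lid above 1.5 rad/s).
It fails at once if more than 25 N pressed on the lid (contact force between the fingers and lid above 25 N).
It fails at once if more than 25 N pressed on the lever (contact force between the fingers and lever_c0 above 25 N or contact force between the fingers and lever_c1 above 25 N).
It fails at once if the loop is forced against the keeper or lid with more than 15 N while the lever is still up (value of joint lever below 1.1 rad and contact force between bail and lid above 15 N).
It fails at once if a bystander is moved more than 30 mm (distance of any of spanner, bearing, driver, mallet, screw_jar, spool, offcut from where it was at the start of the episode above 0.03 m).
It also fails if it takes over 67 s, if anything falls off the work surface, if the arm or the gripper's body presses on something with over 40 N, if the wrist force passes 120 N, or if a joint passes its speed limit or range.

ROBOT

A 6-joint arm with a two-finger parallel gripper is mounted at the origin on the work surface. World frame = base frame: x ahead of the robot, y to its left, z up, the work surface at z = 0. Lengths are in m, angles in rad, forces in N, time in s.
With the tool pointing down it reaches from about 0.325 to 0.775 m from the base axis. Payload 5.5 kg.
Tool frame: the origin (TCP) lies midway between the tips of the shut fingers; the grasp point (between the pads) lies 19 mm behind it; x points along the fingers, y is the direction in which the jaws open and shut, and the axes are right-handed (so a half turn about x gives the same grasp; the last joint's range is limited). The gripper opens to 88 mm and grips with 3 to 60 N. Pads are 20 mm wide; open, the fingers measure 115 mm over their backs; the gripper's body (75 mm by 178 mm) begins 61 mm behind the grasp point.
Start: joints at [-1.262, 0.091, 1.231, -0, 1.82, -0.057], TCP at [0.215, -0.56, 0.223] pointing down, gripper open.
Joint ranges: [-2.87, 2.87], [-0.86, 2.18], [0.17, 2.46], [-1.51, 4.65], [0.06, 2.69], [-2.65, 2.65]. Speed limits (rad/s): [2.57, 2.57, 3.01, 3.14, 3.14, 3.14].

INTERFACE

Orientations are given as a rotation vector (axis times angle).
In Python, from bench import env gives the robot as it stands. The module is installed in compiled form; this text tells all that it offers.
- The arm moves only by the tool carry_out, never from a script. Its argument "moves" is a list of rows, each a list of 3 entries, a list of its own where there are three numbers: the shift along the tool's x, y, z in mm, then the turn about the tool's x in degrees, then the opening, from -1 (shut) to 1 (fully open). In form: [[[tx, ty, tz], twist, hand], ...]. A call has exactly 10 rows; each row shifts and turns the commanded pose from where the row before left it, along the tool's axes as they then stand; what a row does not reach is not made up. A row lasts 1/8 s, in which the tool goes at most 62.5 mm and 10.7 degrees, less where a joint would pass 70% of its speed; a pose out of reach is approached as far as the arm can. A call with a gripper value outside its range is refused whole. The fingers move at their own pace and stop on an object; "force" is the grip in N (left out, the last holds). Time passes only in rows, so rows that do not move let the fingers close, or fill a call up. It gives the time, the measured TCP pose, the force and the opening at its end, in the units of the state.
- env.observe(): the state, without advancing time (a new reading comes with each control period).
- env.grab_frame(name): name is "scene" or "top" or "wrist"; returns (picture, depth): 400x640x3 uint8, blue, green, red; 400x640 float32, m along the optical axis (not along the pixel's ray), 0 where there is no reading.
- env.camera_params(name): a dict with "fx", "fy", "cx", "cy" (pixels), "R" (3x3) and "t" (3): a world point X has camera coordinates R X + t; the wrist camera has in their place "hand_eye" (4x4, takes a point from camera to tool coordinates, whose origin is the TCP and whose axes are the tool frame's). Camera axes: x right, y down, z forward; pixel columns grow to the right and rows downward; lengths in m; the calibration is good to about 2 mm. A picture is of the moment at which its call begins: read the wrist's pose just before it. camera_params takes no time and is no camera call.
- env.finish_job(): hands the job in, once; it reports no verdict.
Trained networks look in the newest picture that a camera, given by its name, has taken for a name from the list of things; names that differ only in an ending like _2 or _b are one class to them, and where a whole thing is asked for, a point or a joint stands for the part that bears it (a point fixed in the world has none). Each returns a list of dicts, best first, with "confidence" (0 to 1); they miss things now and then, are a little off and sometimes report something else, mostly with a low value. They report only what shows in the picture. A call takes as long as a camera call.
- env.find_in(camera, label): "location" ([x, y, z] in m, in world coordinates, good to about 4 mm: the middle of the surface that is visible of it).
- env.tip_of(camera, label): "location" ([x, y, z] in m, in world coordinates, good to about 4 mm: a listed point, or the origin of a listed thing).
The state is a dict: "time_s": time; "joint_positions": joint angles; "dq": joint speeds; "tau": joint torques, N m; "tool_pos": TCP position; "tcp_rot": TCP orientation; "ft_force": force on the tool from outside, world axes, zero at the start; "ft_torque": the same for the moment, N m; "grip_width": finger opening in m.
Only numpy, scipy, OpenCV 4.12 (cv2) and the standard library are available. Lean on these libraries where they do the work, as an engineer would, in place of code of your own. Each camera call takes 0.05 s, during which the arm holds its last target.

## Working session

There is one attempt and no reset: what is moved stays moved. The work goes in short steps, Python scripts to look and compute and a tool call to move; the robot and the scene stay as the last step left them, time stands still between calls to the robot, and variables do not carry over. Pictures are saved under pics/ and viewed, and the job is handed in when it is done.

Besides the shell and the picture viewer there is one more tool, called after "Call:" as a command line: name --argument value ..., lists and objects as JSON in quotes. carry_out: Moves the arm, as the interface text tells. Its arguments: {"type":"object","properties":{"moves":{"type":"array"},"force":{"type":"number"}},"required":["moves"]}

```bash
mkdir -p pics; ls; cat > h.py <<'E'
import numpy as np, cv2
from scipy.spatial.transform import Rotation as R
from bench import env
def snap(c,n):
    s=env.observe(); im,d=env.grab_frame(c); cv2.imwrite(f'pics/{n}.png',im); np.save(f'pics/{n}_d.npy',d); return s,im,d
def w(c,u,v,d,s=None):
    p=env.camera_params(c); P=np.array([(u-p['cx'])/p['fx']*d,(v-p['cy'])/p['fy']*d,d])
    if 'R' in p: return np.array(p['R']).T@(P-np.array(p['t']))
    H=np.array(p['hand_eye']); q=H[:3,:3]@P+H[:3,3]
    return R.from_rotvec(s['tcp_rot']).apply(q)+np.array(s['tool_pos'])
def proj(c,X):
    p=env.camera_params(c); q=np.array(p['R'])@X+np.array(p['t']); return p['fx']*q[0]/q[2]+p['cx'],p['fy']*q[1]/q[2]+p['cy']
E
python3 - <<'E'
from h import *
s,_,_=snap('scene','s0'); print(s)
for l in ['case','lid','lid_front','keeper_nominal','lever_pivot','lever_tip','bail','bail_bar']:
    print(l,[(np.round(x['location'],4),round(x['confidence'],2)) for x in env.tip_of('scene',l)[:2]])
snap('top','t0')
for l in ['case','lid','lid_front','keeper_nominal','lever_pivot','lever_tip','bail','bail_bar']:
    print(l,[(np.round(x['location'],4),round(x['confidence'],2)) for x in env.tip_of('top',l)[:2]])
for c in ['scene','top']:
    print(env.camera_params(c))
E
```

```text
pics
{'time_s': 0.0, 'joint_positions': array([-1.26169233e+00,  9.18493959e-02,  1.23191567e+00, -4.03948873e-06,
        1.81980180e+00, -5.66899424e-02]), 'dq': array([ 0.00048325,  0.00023305, -0.0004091 ,  0.00222208,  0.00157248,
        0.00091249]), 'tau': array([-2.10748702e-03, -4.46452403e+01, -4.06447148e+01,  6.96184533e-02,
        2.92831287e-02, -1.66370205e-04]), 'tool_pos': array([ 0.21452269, -0.56000709,  0.22149574]), 'tcp_rot': array([ 2.02237436,  0.37612722, -2.0228935 ]), 'ft_force': array([ 0.3633265 , -0.31111884, -0.39712152]), 'ft_torque': array([ 0.02129203, -0.03204863,  0.04683603]), 'grip_width': 0.08782949878774089}
case [(array([ 0.6264, -0.447 , -0.0023]), 0.48)]
lid [(array([0.6676, 0.092 , 0.252 ]), 0.98)]
lid_front [(array([0.6897, 0.0884, 0.288 ]), 0.89)]
keeper_nominal [(array([0.6625, 0.0905, 0.281 ]), 0.79), (array([0.6686, 0.0891, 0.2528]), 0.72)]
lever_pivot [(array([0.6033, 0.1002, 0.0806]), 0.97)]
lever_tip [(array([0.5785, 0.1048, 0.1297]), 0.43)]
bail [(array([0.5922, 0.103 , 0.0866]), 0.59), (array([ 0.5148,  0.2642, -0.0021]), 0.16)]
[... 507 characters left out ...]
r [(array([0.544 , 0.1156, 0.1465]), 0.62), (array([ 0.542 ,  0.4748, -0.0039]), 0.61)]
{'fx': 456.5275654495393, 'fy': 456.5275654495393, 'cx': 314.01068983649344, 'cy': 197.41064258343877, 'R': array([[-0.66566401,  0.74608287,  0.01586715],
       [ 0.53420225,  0.49125278, -0.68796705],
       [-0.52107521, -0.44947864, -0.72556845]]), 't': array([ 0.33623882, -0.15818531,  1.68543884])}
{'fx': 448.6998565167068, 'fy': 448.6998565167068, 'cx': 319.61923863453825, 'cy': 199.8892224776943, 'R': array([[ 0.00156352, -0.99998587,  0.00507997],
       [-0.9892651 , -0.00228903, -0.14611406],
       [ 0.14612362, -0.00479699, -0.98925471]]), 't': array([-0.05074022,  0.47361289,  1.49403495])}
```

View pics/s0.png

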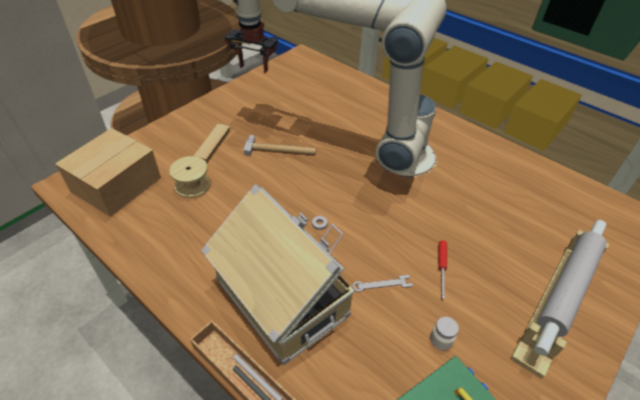

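View pics/t0.png

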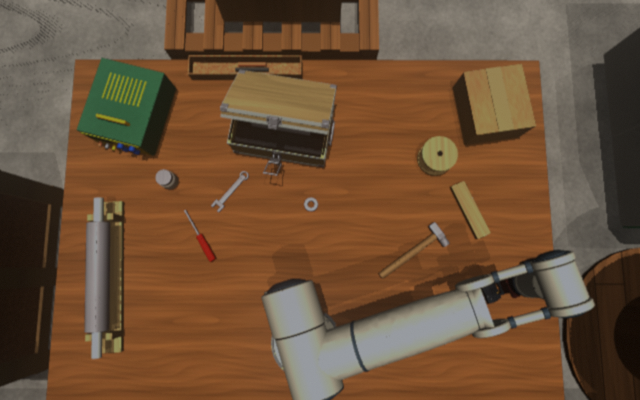

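```bash
python3 - <<'E'
from h import *
s=env.observe()
M=R.from_rotvec(s['tcp_rot']).as_matrix(); print(M.round(3))
print(env.camera_params('wrist'))
im=cv2.imread('pics/s0.png'); cv2.imwrite('pics/s0c.png',cv2.resize(im[170:370,190:430],None,fx=3.2,fy=2.9,interpolation=cv2.INTER_CUBIC)[:600])
im=cv2.imread('pics/t0.png'); cv2.imwrite('pics/t0c.png',cv2.resize(im[60:210,200:360],None,fx=4,fy=4,interpolation=cv2.INTER_CUBIC))
E
```

```text
[[-0.     0.358 -0.934]
 [ 0.    -0.934 -0.358]
 [-1.    -0.     0.   ]]
{'fx': 282.79692304692793, 'fy': 282.79692304692793, 'cx': 319.5390299637232, 'cy': 202.72666111390217, 'hand_eye': array([[ 5.10929032e-05, -2.99622333e-01,  9.54057889e-01,
        -1.62805510e-01],
       [ 9.99999660e-01, -7.70234939e-04, -2.95445883e-04,
        -7.51215233e-04],
       [ 8.23370905e-04,  9.54057579e-01,  2.99622192e-01,
        -8.40379755e-02],
       [ 0.00000000e+00,  0.00000000e+00,  0.00000000e+00,
         1.00000000e+00]])}
```

View pics/s0c.png

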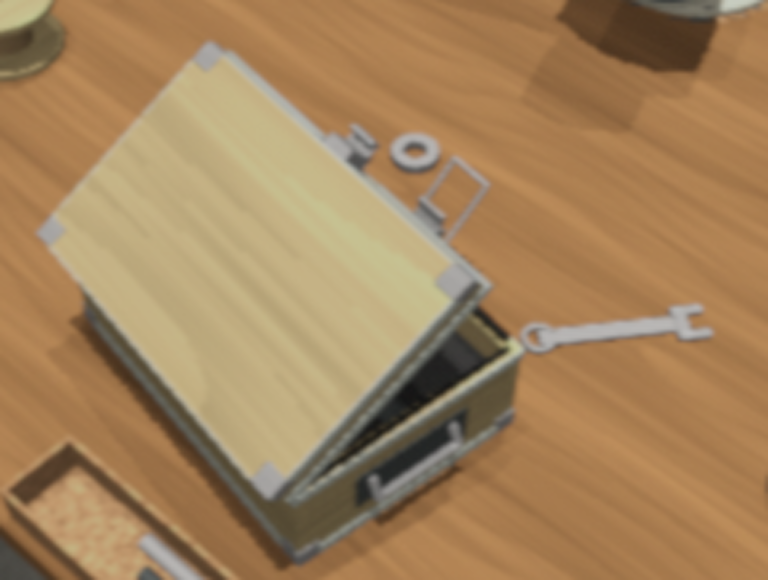

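View pics/t0c.png

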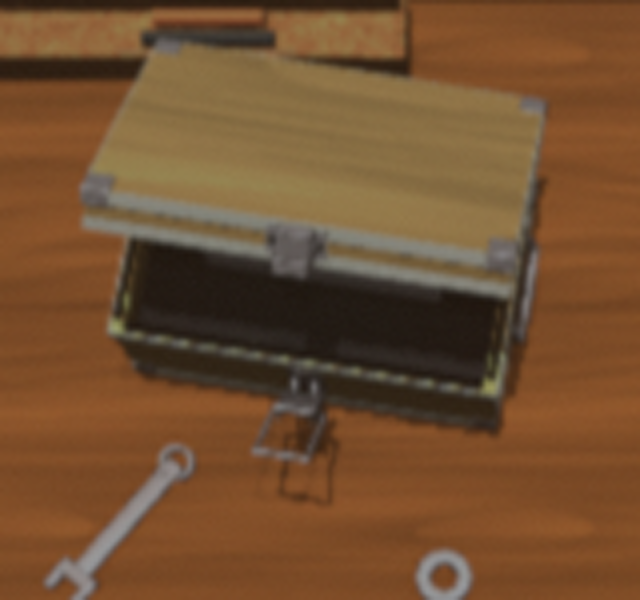

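Call:
carry_out --moves '[[[-12,0,0],-10,-1],[[-12,0,0],-10,-1],[[-12,0,0],-10,-1],[[-12,0,0],-10,-1],[[-12,0,0],-10,-1],[[-12,0,0],-10,-1],[[-12,0,0],-10,-1],[[-12,0,0],-10,-1],[[-12,0,0],-10,-1],[[-12,0,0],-10,-1]]' --force 15

```text
time_s: 2.15
tool_pos: [0.2146, -0.5603, 0.343]
tcp_rot: [0.798, 1.419, -0.798]
ft_force: [0.3, 0.1, 0.8]
grip_width: 0.0004
```

Call:
carry_out --moves '[[[0,50,-20],0,-1],[[0,50,-20],0,-1],[[0,50,-20],0,-1],[[0,50,-20],0,-1],[[0,50,-20],0,-1],[[0,50,-20],0,-1],[[0,50,-20],0,-1],[[0,50,-20],0,-1],[[0,50,-20],0,-1],[[0,50,-20],0,-1]]'

```text
time_s: 3.4
tool_pos: [0.5414, -0.13, 0.3428]
tcp_rot: [0.803, 1.417, -0.803]
ft_force: [0.4, -0.0, -0.3]
grip_width: 0.0004
```

Call:
carry_out --moves '[[[0,0,0],-10,-1],[[0,0,0],-10,-1],[[0,0,0],-10,-1],[[0,0,0],-10,-1],[[0,0,0],-9,-1],[[0,0,0],0,-1],[[0,0,0],0,-1],[[0,0,0],0,-1],[[0,0,0],0,-1],[[0,0,0],0,-1]]'

```text
time_s: 4.65
tool_pos: [0.5405, -0.1316, 0.3426]
tcp_rot: [0.138, 1.566, -0.138]
ft_force: [0.2, -0.2, -0.2]
grip_width: 0.0003
```

```bash
python3 - <<'E'
from h import *
s,_,_=snap('wrist','w1')
M=R.from_rotvec(s['tcp_rot']).as_matrix(); print(s['time_s'],M.round(3),s['tool_pos'],s['joint_positions'],s['ft_force'])
for l in ['lid_front','keeper_nominal','lever_pivot','lever_tip','bail','bail_bar']:
    print(l,[(np.round(x['location'],4),round(x['confidence'],2)) for x in env.tip_of('wrist',l)[:2]])
E
```

```text
4.65 [[-0.     0.175  0.985]
 [ 0.     0.985 -0.175]
 [-1.     0.    -0.   ]] [ 0.54049897 -0.13159837  0.34260691] [-3.00007500e-01  3.26986601e-02  1.07582895e+00  3.77655144e-05
  2.03315149e+00 -1.69511518e+00] [ 0.22159602 -0.17097425 -0.1522627 ]
lid_front [(array([0.5781, 0.1056, 0.1281]), 0.29)]
keeper_nominal [(array([0.661 , 0.0947, 0.2801]), 0.95)]
lever_pivot [(array([0.6113, 0.0986, 0.0808]), 0.56)]
lever_tip [(array([ 2.910e-01, -3.577e-01, -3.000e-04]), 0.26)]
bail [(array([0.5902, 0.1055, 0.0893]), 0.59)]
bail_bar [(array([0.5459, 0.1105, 0.1494]), 0.95), (array([ 0.4666, -0.0147, -0.0016]), 0.16)]
```

View pics/w1.png

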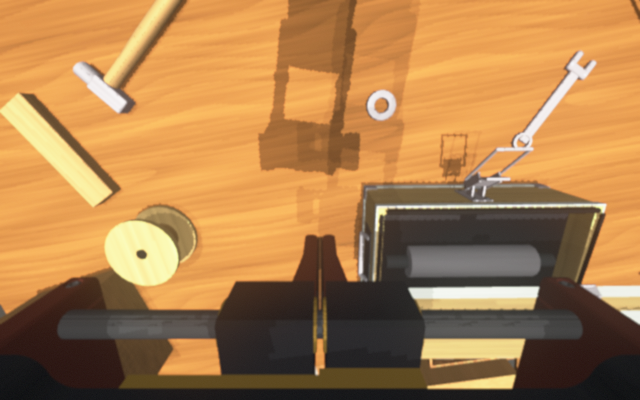

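```bash
python3 - <<'E'
from h import *
s=env.observe(); d=np.load('pics/w1_d.npy'); im=cv2.imread('pics/w1.png')
cv2.imwrite('pics/w1c.png',cv2.resize(im[120:300,340:620],None,fx=2.8,fy=2.8,interpolation=cv2.INTER_CUBIC))
# front edge rim: per column, first row (from top) with z>0.11
for c in range(370,610,10):
    for r in range(165,260):
        if d[r,c]>0:
            p=w('wrist',c,r,d[r,c],s)
            if .115<p[2]<.135 : print(c,r,p.round(4)); break
p0=np.load('pics/t0_d.npy')
for c in range(225,335,6):
    for r in range(175,120,-1):
        q=w('top',c,r,p0[r,c])
        if .115<q[2]<.135: print(c,r,q.round(4)); break
E
```

```text
380 204 [ 0.597  -0.052   0.1182]
390 204 [ 0.5995 -0.0379  0.1182]
400 204 [ 0.6017 -0.0239  0.1192]
410 204 [ 0.6044 -0.0097  0.1187]
420 203 [0.6063 0.0053 0.1163]
430 204 [0.609  0.0182 0.1197]
440 204 [0.6108 0.0316 0.1216]
450 203 [0.6142 0.0483 0.1156]
460 203 [0.616  0.0617 0.1173]
470 203 [0.6189 0.0764 0.1163]
480 165 [0.5641 0.0883 0.1214]
490 177 [0.5807 0.0968 0.1302]
500 176 [0.5851 0.1166 0.1194]
510 165 [0.5714 0.1288 0.1212]
520 202 [0.6306 0.1482 0.115 ]
530 203 [0.6326 0.1592 0.1198]
540 202 [0.6354 0.1762 0.1157]
550 202 [0.6374 0.1896 0.1168]
560 202 [0.6398 0.2035 0.1171]
570 202 [0.6426 0.2181 0.1166]
580 202 [0.6446 0.2314 0.1176]
590 202 [0.6468 0.245  0.1182]
600 202 [0.649  0.2585 0.1189]
231 143 [0.6465 0.2394 0.1282]
237 144 [0.6443 0.2206 0.1239]
243 145 [0.6401 0.2003 0.1274]
249 146 [0.637  0.1808 0.1267]
255 147 [0.6333 0.161  0.1282]
261 148 [0.6304 0.1417 0.1267]
267 149 [0.6265 0.1218 0.1291]
273 162 [0.5825 0.1012 0.1326]
279 168 [0.5652 0.0826 0.1214]
285 152 [0.618  0.0636 0.1239]
291 153 [0.6137 0.0438 0.1277]
297 154 [0.6121 0.0246 0.1214]
303 155 [0.6089 0.005  0.1208]
309 156 [ 0.6047 -0.0146  0.1245]
315 157 [ 0.6029 -0.0341  0.1184]
321 158 [ 0.5984 -0.0537  0.1233]
327 140 [ 0.6579 -0.0732  0.1268]
```

View pics/w1c.png

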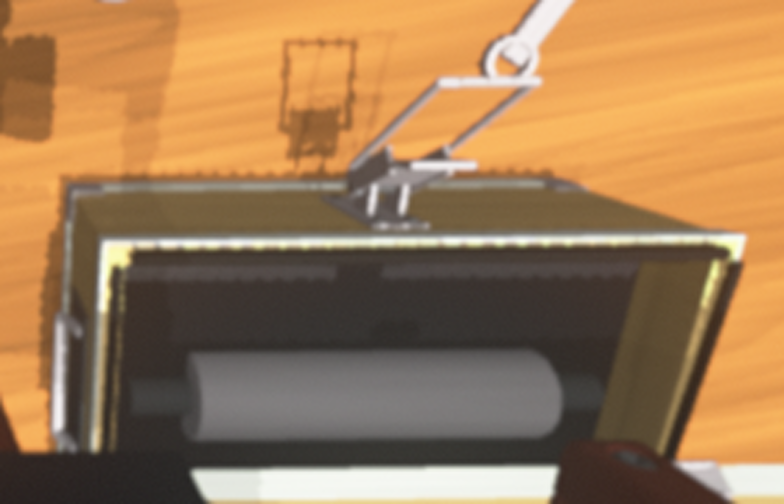

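Call:
carry_out --moves '[[[0,48,24],-0.5,-1],[[0,48,24],0,-1],[[0,48,24],0,-1],[[0,48,24],0,-1],[[0,48,24],0,-1],[[10,0,0],0,-1],[[20,0,0],0,-1],[[15,0,0],0,-1],[[5,0,0],0,-1],[[0,0,0],0,-1]]'

```text
time_s: 6.25
tool_pos: [0.6989, 0.0848, 0.2925]
tcp_rot: [0.131, 1.567, -0.131]
ft_force: [0.3, -0.5, -0.3]
grip_width: 0.0001
```

```bash
python3 - <<'E'
from h import *
s,_,_=snap('scene','s2')
print(s['time_s'],s['tool_pos'],s['ft_force'],env.find_in('scene','lid')[:1])
for l in ['lid_front']: print(env.tip_of('scene',l)[:1])
im=cv2.imread('pics/s2.png'); cv2.imwrite('pics/s2c.png',cv2.resize(im[120:360,190:430],None,fx=2.5,fy=2.5,interpolation=cv2.INTER_CUBIC))
# geometry helper
o=np.array([.6235,.0995]); a=-np.radians(9.45); ex=np.array([np.cos(a),np.sin(a)]); ey=np.array([-ex[1],ex[0]])
p=s['tool_pos'][:2]-o; print('case',p@ex,p@ey,s['tool_pos'][2])
E
```

```text
6.25 [0.69891423 0.08483162 0.2925448 ] [ 0.27232491 -0.47984293 -0.30065389] [{'location': [0.7761, 0.1038, 0.2169], 'confidence': 0.57}]
[{'location': [0.6878, 0.0906, 0.285], 'confidence': 0.62}]
case 0.07679916001734272 -0.002087291588503324 0.2925448045383066
```

View pics/s2c.png

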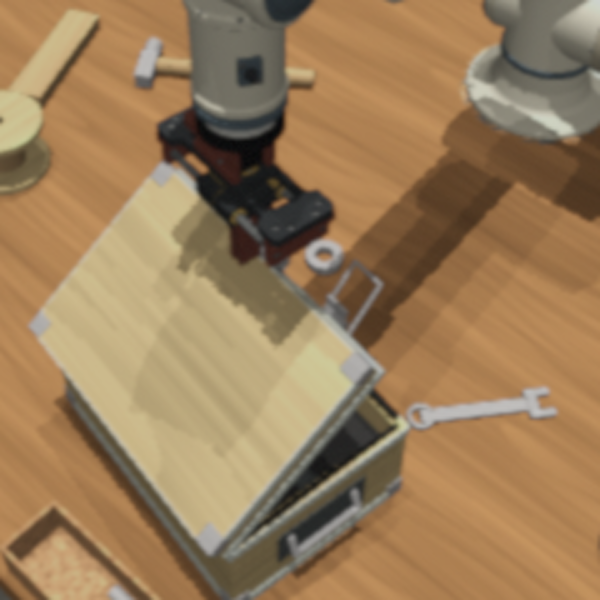

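Call:
carry_out --moves '[[[12,0,2],0,-1],[[8,0,0],0,-1],[[8,0,-6],0,-1],[[8,0,-6],0,-1],[[10,0,-8],0,-1],[[10,0,-6],0,-1],[[10,0,-6],0,-1],[[8,0,-5],0,-1],[[8,0,-4],0,-1],[[6,0,-3],0,-1]]'

```text
time_s: 7.65
tool_pos: [0.6574, 0.0919, 0.204]
tcp_rot: [0.131, 1.567, -0.131]
ft_force: [1.7, -0.5, 1.2]
grip_width: 0.0007
```

Call:
carry_out --moves '[[[6,0,-3],0,-1],[[5,0,-2],0,-1],[[4,0,-2],0,-1],[[4,0,-1],0,-1],[[3,0,-1],0,-1],[[2,0,0],0,-1],[[2,0,0],0,-1],[[1,0,0],0,-1],[[1,0,0],0,-1],[[0,0,0],0,-1]]'

```text
time_s: 8.9
tool_pos: [0.6487, 0.0934, 0.1765]
tcp_rot: [0.131, 1.567, -0.131]
ft_force: [-0.5, 0.3, 0.6]
grip_width: 0.0005
```

Call:
carry_out --moves '[[[1,0,0],0,-1],[[1,0,0],0,-1],[[1,0,0],0,-1],[[0.5,0,0],0,-1],[[0,0,0],0,-1],[[0,0,0],0,-1],[[0,0,0],0,-1],[[0,0,0],0,-1],[[0,0,0],0,-1],[[0,0,0],0,-1]]'

```text
time_s: 10.15
tool_pos: [0.6487, 0.0933, 0.1731]
tcp_rot: [0.131, 1.567, -0.131]
ft_force: [-0.3, -0.1, 0.4]
grip_width: 0.0004
```

Call:
carry_out --moves '[[[1,0,0],0,-1],[[0,0,0],0,-1],[[0.5,0,0],0,-1],[[0,0,0],0,-1],[[0.5,0,0],0,-1],[[0,0,0],0,-1],[[0.5,0,0],0,-1],[[0,0,0],0,-1],[[0,0,0],0,-1],[[0,0,0],0,-1]]'

```text
time_s: 11.4
tool_pos: [0.6487, 0.0934, 0.1714]
tcp_rot: [0.131, 1.566, -0.131]
ft_force: [-2.3, 0.5, 5.0]
grip_width: 0.0004
```

```bash
python3 - <<'E'
from h import *
s,_,_=snap('scene','s3')
print(s['time_s'],s['tool_pos'],s['ft_force'],s['ft_torque'])
for l in ['lid_front','keeper_nominal']: print(env.tip_of('scene',l)[:1])
im=cv2.imread('pics/s3.png'); cv2.imwrite('pics/s3c.png',cv2.resize(im[150:360,190:430],None,fx=2.8,fy=2.8,interpolation=cv2.INTER_CUBIC))
E
```

```text
11.4 [0.64870047 0.09338893 0.17138966] [-2.28309924  0.46810291  5.01265817] [ 0.02758028  0.35059558 -0.00489349]
[{'location': [0.6257, 0.1002, 0.1731], 'confidence': 0.73}]
[{'location': [0.6068, 0.1002, 0.1557], 'confidence': 0.74}]
```

View pics/s3c.png

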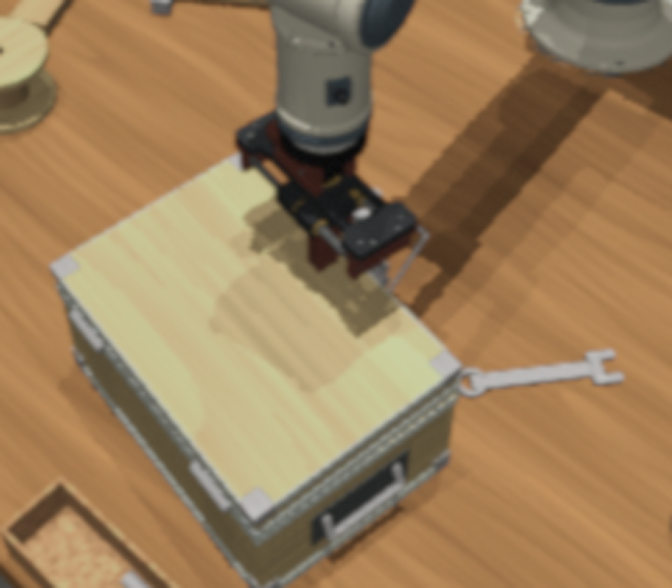

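Call:
carry_out --moves '[[[-10,0,0],0,-1],[[-25,0,0],0,-1],[[-30,0,-20],0,1],[[-10,0,-40],0,1],[[0,0,-40],0,1],[[0,0,0],0,1],[[0,0,0],0,1],[[0,0,0],0,1],[[0,0,0],0,1],[[0,0,0],0,1]]'

```text
time_s: 12.8
tool_pos: [0.5505, 0.1098, 0.2453]
tcp_rot: [0.131, 1.567, -0.131]
ft_force: [-0.2, -0.4, -0.0]
grip_width: 0.077
```

```bash
cat >> h.py <<'E'
o=np.array([.6235,.0995]); a=-np.radians(9.45); ex=np.array([np.cos(a),np.sin(a)]); ey=np.array([-ex[1],ex[0]])
def case(P):
    P=np.array(P); p=P[:2]-o; return np.round(np.array([p@ex,p@ey,P[2]])*1000,1)
E
python3 - <<'E'
from h import *
s,im,d=snap('wrist','w3')
print(s['time_s'],case(s['tool_pos']),s['ft_force'])
for l in ['lid_front','keeper_nominal','keeper_mouth','lever_pivot','lever_tip','bail','bail_bar']:
    print(l,[(case(x['location']),round(x['confidence'],2)) for x in env.tip_of('wrist',l)[:2]])
E
```

```text
12.8 [-73.7  -1.8 245.3] [-0.1503237  -0.41251514 -0.0491999 ]
lid_front [(array([  1.4,  -1.1, 170.5]), 0.81)]
keeper_nominal [(array([-16.3,  -1.9, 151.7]), 0.65)]
keeper_mouth [(array([-17. ,   3.3, 161.7]), 0.92)]
lever_pivot [(array([-11.9,  -3.4,  79. ]), 0.67)]
lever_tip [(array([-4.750e+01,  1.000e-01,  1.271e+02]), 0.62)]
bail []
bail_bar [(array([-80. ,  -2. , 152.1]), 0.8)]
```

View pics/w3.png

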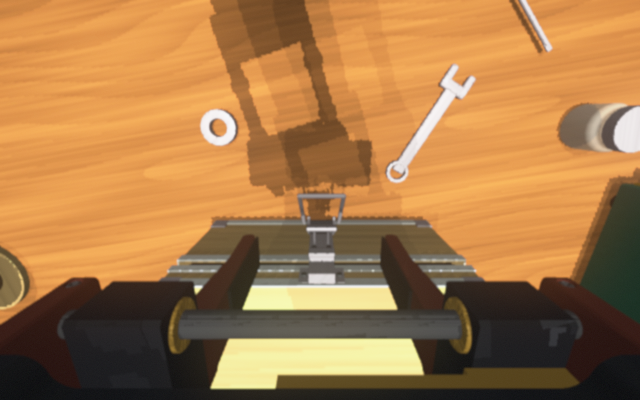

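```bash
python3 - <<'E'
from h import *
s=env.observe(); d=np.load('pics/w3_d.npy'); im=cv2.imread('pics/w3.png')
cv2.imwrite('pics/w3c.png',cv2.resize(im[180:295,270:375],None,fx=5,fy=5,interpolation=cv2.INTER_CUBIC))
for (u,v) in [(321,194),(321,195),(321,196),(310,195),(335,195),(321,197),(321,228),(321,230),(321,232),(321,235),(321,240),(321,245),(321,250),(321,254),(321,257),(321,260),(321,262),(321,264),(321,266),(321,270),(321,274),(321,278),(321,282),(321,286)]:
    print(u,v,im[v,u],case(w('wrist',u,v,d[v,u],s)))
for v in (202,208,214):
  for u in range(294,350):
    P=case(w('wrist',u,v,d[v,u],s))
    if P[2]>90: print(v,u,P)
E
```

```text
321 194 [122 127 141] [-84.1   0.9 152. ]
321 195 [145 146 153] [-83.3   0.9 152.6]
321 196 [142 143 150] [-83.1   0.9 155.4]
310 195 [144 146 153] [-83.7  -9.4 153.9]
335 195 [145 147 156] [-83.4  14.1 153. ]
321 197 [121 124 134] [-81.7   0.9 153.8]
321 228 [215 215 221] [-41.4   1.  132.2]
321 230 [192 192 197] [-39.3   1.  132.7]
321 232 [79 81 88] [-16.2   1.2  84.5]
321 235 [79 82 89] [-2.1  1.3 62.2]
321 240 [79 84 89] [-2.8  1.2 79.1]
321 245 [80 85 90] [-2.9  1.2 93.7]
321 250 [82 86 92] [-25.8   0.9 152.1]
321 254 [212 212 218] [-24.4   0.8 157.9]
321 257 [212 212 218] [-16.    0.9 148.5]
321 260 [183 183 189] [-12.9   0.9 149. ]
321 262 [ 97  99 106] [-11.3   0.9 150.3]
321 264 [84 89 95] [-11.6   0.8 154.9]
321 266 [86 91 97] [-11.9   0.8 159.4]
321 270 [87 92 97] [-10.9   0.8 165.2]
321 274 [190 191 198] [ -9.1   0.8 169.5]
321 278 [219 219 223] [ -5.2   0.8 170.3]
321 282 [205 207 212] [ -1.1   0.7 170.8]
321 286 [229 235 236] [  2.    0.7 172.9]
202 298 [-73.  -21.8 141.4]
202 299 [-73.5 -20.7 143.2]
202 300 [-74.1 -19.5 145.2]
202 301 [-73.3 -18.8 142.5]
202 302 [-72.9 -17.8 141.3]
202 340 [-72.3  19.9 139.6]
202 341 [-72.8  20.8 141.1]
202 342 [-73.1  21.7 142. ]
202 343 [-73.3  22.6 142.7]
202 344 [-72.7  23.8 141. ]
208 300 [-63.  -20.8 130.2]
208 301 [-63.4 -19.7 131.5]
208 302 [-62.5 -18.8 128.7]
208 303 [-62.1 -17.8 127.6]
208 339 [-61.3  20.  125.6]
208 340 [-62.2  20.9 128.4]
208 341 [-62.8  21.8 130.1]
208 342 [-62.7  22.8 129.8]
214 301 [-50.8 -21.  114.8]
214 302 [-51.5 -19.7 116.8]
214 303 [-51.  -18.7 115.2]
214 304 [-50.  -17.8 112.5]
214 338 [-49.6  20.  111.7]
214 339 [-50.7  20.9 114.8]
214 340 [-51.   22.  115.6]
214 341 [-50.7  23.1 114.9]
```

View pics/w3c.png

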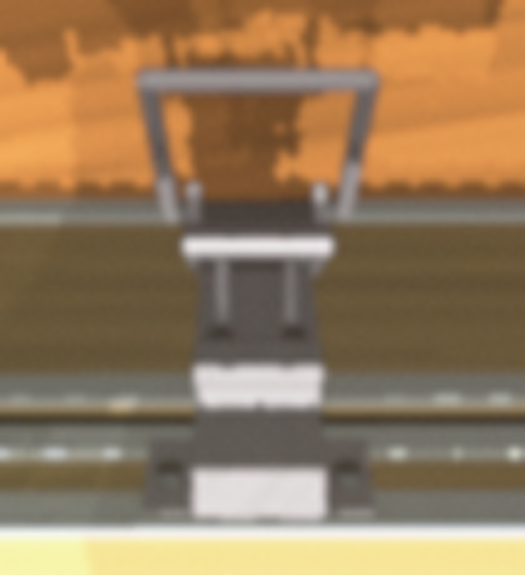

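Call:
carry_out --moves '[[[25,2.5,-2],0,1],[[30,0,0],0,1],[[30,0,0],0,1],[[20,0,0],0,1],[[12,0,0],0,1],[[5,0,0],0,1],[[0,0,0],0,0.2],[[0,0,0],0,0.2],[[0,0,0],0,0.2],[[0,0,0],0,0.2]]' --force 6

```text
time_s: 14.45
tool_pos: [0.5487, 0.1128, 0.1241]
tcp_rot: [0.131, 1.566, -0.131]
ft_force: [-0.0, 0.1, 0.0]
grip_width: 0.0537
```

```bash
python3 - <<'E'
from h import *
s,im,d=snap('wrist','w4')
print(s['time_s'],case(s['tool_pos']),s['ft_force'],s['grip_width'])
cv2.imwrite('pics/w4c.png',cv2.resize(im[150:400,200:440],None,fx=3,fy=2.4,interpolation=cv2.INTER_CUBIC))
E
```

```text
14.45 [-75.9   0.8 124.1] [-0.0445636   0.14287963  0.02585746] 0.05365468530586973
```

View pics/w4c.png

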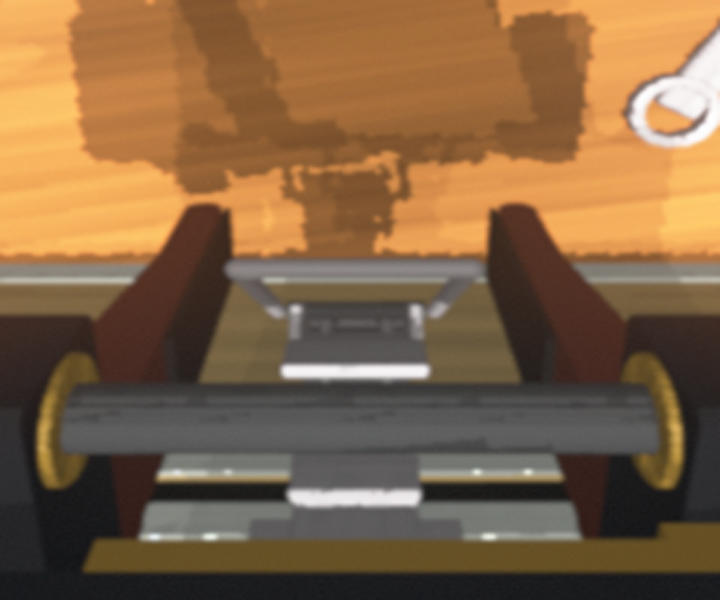

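Call:
carry_out --moves '[[[0,0,0],0,0.08],[[0,0,0],0,0.05],[[0,0,0],0,0],[[0,0,0],0,-1],[[0,0,0],0,-1],[[0,0,0],0,-1],[[0,0,0],0,-1],[[0,0,0],0,-1],[[0,0,0],0,-1],[[0,0,0],0,-1]]' --force 6

```text
time_s: 15.75
tool_pos: [0.5484, 0.1122, 0.1237]
tcp_rot: [0.13, 1.567, -0.132]
ft_force: [-1.5, -3.9, 2.1]
grip_width: 0.0459
```

Call:
carry_out --moves '[[[-4.5,-0.7,6],0,-1],[[-4,0,6],0,-1],[[-3,0,6.5],0,-1],[[-2.5,0,6.5],0,-1],[[-1.3,0,5],0,-1],[[-1,0,5],0,-1],[[-0.6,0,5],0,-1],[[-0.2,0,5],0,-1],[[0,0,0],0,-1],[[0,0,0],0,-1]]'

```text
time_s: 17.0
tool_pos: [0.5931, 0.1046, 0.1409]
tcp_rot: [0.131, 1.566, -0.131]
ft_force: [-0.1, -2.4, 0.9]
grip_width: 0.0462
```

```bash
python3 - <<'E'
from h import *
s,im,d=snap('wrist','w5')
print(s['time_s'],case(s['tool_pos']),s['ft_force'],s['grip_width'])
cv2.imwrite('pics/w5c.png',cv2.resize(im[150:400,200:440],None,fx=3,fy=2.4,interpolation=cv2.INTER_CUBIC))
s,im,d=snap('scene','s5')
cv2.imwrite('pics/s5c.png',cv2.resize(im[190:310,260:380],None,fx=5,fy=5,interpolation=cv2.INTER_CUBIC))
for l in ['bail_bar','lever_tip','bail']:
    print(l,[(case(x['location']),round(x['confidence'],2)) for x in env.tip_of('scene',l)[:2]])
E
```

```text
17.0 [-30.9   0.  140.9] [-0.14379115 -2.38588569  0.8907109 ] 0.0461729082748516
bail_bar []
lever_tip [(array([-43.4,  -1.3, 129.1]), 0.43)]
bail []
```

View pics/w5c.png

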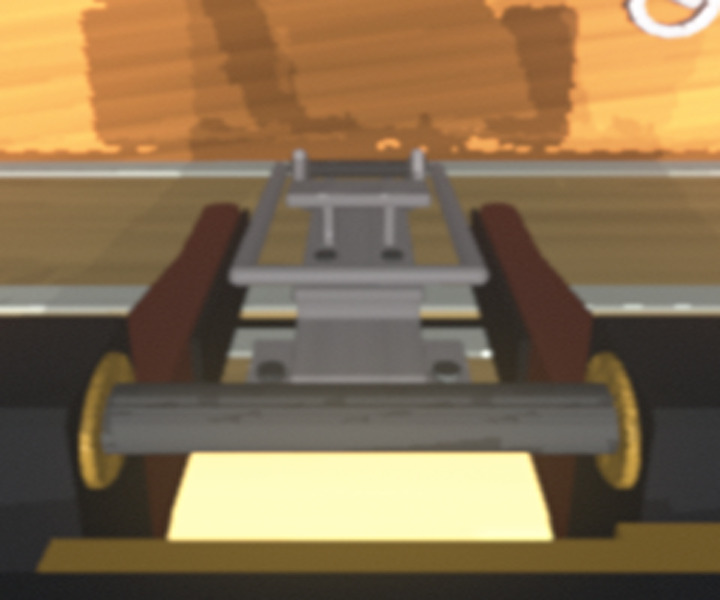

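View pics/s5c.png

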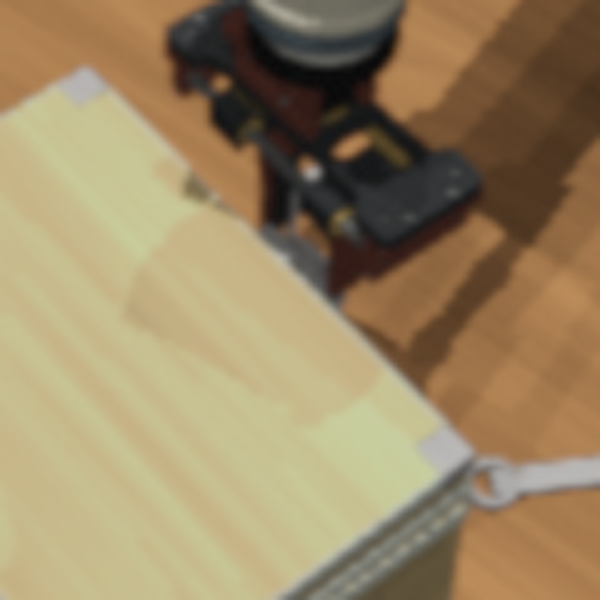

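Call:
carry_out --moves '[[[0.5,0,1.5],0,-1],[[1,0,1.5],0,-1],[[1,0,1.5],0,-1],[[1,0,1.5],0,-1],[[1,0,1.5],0,-1],[[1,0,1],0,-1],[[0,0,0],0,-1],[[0,0,0],0,-1],[[0,0,0],0,-1],[[0,0,0],0,-1]]'

```text
time_s: 18.5
tool_pos: [0.6011, 0.1032, 0.1348]
tcp_rot: [0.131, 1.567, -0.131]
ft_force: [-0.9, -1.5, 0.3]
grip_width: 0.0461
```

```bash
python3 - <<'E'
from h import *
s,im,d=snap('wrist','w6')
print(s['time_s'],case(s['tool_pos']),s['ft_force'],s['grip_width'])
cv2.imwrite('pics/w6c.png',cv2.resize(im[200:320,260:380],None,fx=5,fy=5,interpolation=cv2.INTER_CUBIC))
for v in range(240,320,2): print(v,im[v,321],case(w('wrist',321,v,d[v,321],s)))
E
```

```text
18.5 [-2.270e+01 -1.000e-01  1.348e+02] [-0.87660028 -1.53570695  0.28583143] 0.04609301553520566
240 [100 100 104] [-2.5  2.4 77.8]
242 [ 99  99 102] [-2.   2.4 80.7]
244 [ 99  99 101] [-2.8  2.3 86.1]
246 [ 99  99 102] [-1.9  2.3 88.1]
248 [ 99 100 102] [-2.2  2.3 92.2]
250 [ 98  98 101] [-2.6  2.3 96.6]
252 [ 99  99 102] [ -2.8   2.3 100.3]
254 [102 101 105] [-26.1   2.  147.9]
256 [102 102 105] [-25.2   2.  148.6]
258 [101 101 104] [-25.7   2.  152. ]
260 [100 100 103] [-25.7   2.  154.4]
262 [101 101 104] [-30.4   2.  165. ]
264 [124 124 127] [-29.8   1.9 166. ]
266 [145 144 148] [-29.3   1.9 167.1]
268 [142 141 145] [-28.9   1.9 168.5]
270 [129 128 131] [-26.4   1.9 166.2]
272 [137 137 140] [-14.5   2.  148.6]
274 [139 139 142] [-12.8   2.  148. ]
276 [125 125 129] [-11.5   2.  148.1]
278 [104 105 107] [-11.4   2.  150.2]
280 [103 104 108] [-10.8   2.  151.4]
282 [104 105 108] [-11.    2.  153.8]
284 [104 104 107] [-10.6   2.  155.1]
286 [104 105 109] [-10.9   2.  157.6]
288 [104 105 108] [-10.9   2.  159.6]
290 [104 106 109] [-11.2   2.  162. ]
292 [104 107 110] [-11.4   1.9 164.1]
294 [104 107 109] [-10.6   1.9 164.8]
296 [104 107 111] [-10.7   1.9 166.7]
298 [104 106 110] [-10.3   1.9 167.8]
300 [113 115 120] [-10.4   1.9 169.8]
302 [135 137 142] [ -9.6   1.9 170.3]
304 [137 139 144] [ -8.1   1.9 169.9]
306 [138 140 144] [ -7.1   1.9 170.4]
308 [126 130 134] [ -5.9   1.9 170.4]
310 [73 81 87] [-50.5   1.6 228.7]
312 [65 73 80] [-50.4   1.6 229.4]
314 [72 83 87] [-50.3   1.6 230.1]
316 [88 95 99] [-50.4   1.6 231.1]
318 [77 86 92] [-50.1   1.6 231.5]
```

View pics/w6c.png

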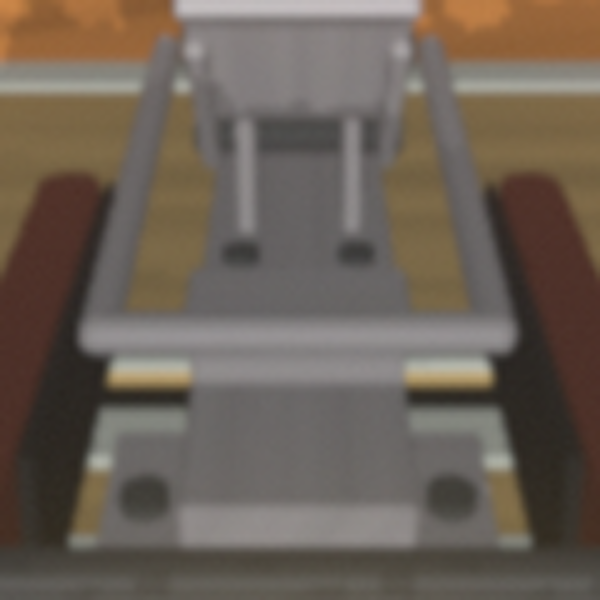

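Call:
carry_out --moves '[[[0,0,0],0,0.18],[[0,0,0],0,0.18],[[0,0,-3],0,0.18],[[1,0,-3],0,0.18],[[1,0,-1],0,0.05],[[0,0,0],0,-1],[[0,0,0],0,-1],[[0,0,0],0,-1],[[0,0,0],0,-1],[[0,0,0],0,-1]]' --force 12

```text
time_s: 19.8
tool_pos: [0.5942, 0.1042, 0.1331]
tcp_rot: [0.131, 1.567, -0.131]
ft_force: [-0.7, -1.3, 0.4]
grip_width: 0.0457
```

```bash
cat >> h.py <<'E'
def look(n):
    s,im,d=snap('wrist',n)
    print(s['time_s'],case(s['tool_pos']),s['ft_force'].round(1),s['grip_width'])
    cv2.imwrite(f'pics/{n}c.png',cv2.resize(im[200:320,260:380],None,fx=5,fy=5,interpolation=cv2.INTER_CUBIC))
    for v in range(200,310,2): print(v,im[v,321,0],*case(w('wrist',321,v,d[v,321],s)),end=' | ')
E
python3 - <<'E'
from h import *
look('w7')
E
```

```text
19.8 [-2.970e+01 -1.000e-01  1.331e+02] [-0.7 -1.3  0.4] 0.04570440801713686
200 51 -22.1 2.7 0.9 | 202 52 -19.4 2.7 -0.3 | 204 53 -17.7 2.7 1.6 | 206 55 -14.8 2.7 -0.4 | 208 114 -53.5 2.1 122.1 | 210 180 -53.2 2.1 125.1 | 212 192 -51.8 2.1 125.2 | 214 140 -49.4 2.1 122.2 | 216 123 -43.8 2.2 110.6 | 218 126 -41.7 2.2 109.0 | 220 126 -38.7 2.2 105.2 | 222 127 -36.8 2.2 104.3 | 224 114 -33.6 2.2 100.2 | 226 106 -31.8 2.2 99.8 | 228 105 -28.3 2.2 95.1 | 230 105 -25.4 2.2 92.1 | 232 89 -19.1 2.3 81.5 | 234 73 -17.7 2.3 82.4 | 236 74 -16.3 2.3 83.3 | 238 78 -14.4 2.3 83.1 | 240 96 -2.1 2.4 60.5 | 242 97 -2.2 2.3 64.8 | 244 98 -2.1 2.3 68.8 | 246 98 -3.0 2.3 74.5 | 248 98 -2.0 2.3 76.4 | 250 98 -2.4 2.3 80.9 | 252 99 -2.3 2.2 84.3 | 254 99 -2.5 2.2 88.2 | 256 99 -2.2 2.2 91.0 | 258 99 -2.7 2.2 95.3 | 260 99 -2.7 2.2 98.5 | 262 98 -2.5 2.2 101.2 | 264 101 -2.3 2.1 103.9 | 266 98 -25.7 2.0 147.2 | 268 100 -25.8 1.9 149.8 | 270 100 -25.3 1.9 151.1 | 272 100 -24.8 1.9 152.5 | 274 101 -25.4 1.9 155.7 | 276 106 -31.0 1.9 166.6 | 278 130 -30.2 1.9 167.3 | 280 149 -28.4 1.9 166.2 | 282 138 -27.4 1.9 166.6 | 284 123 -14.2 1.9 148.5 | 286 138 -11.9 1.9 147.1 | 288 118 -11.6 1.9 148.7 | 290 103 -12.2 1.9 151.7 | 292 104 -11.1 1.9 152.1 | 294 104 -11.5 1.9 154.5 | 296 104 -11.0 1.9 155.8 | 298 103 -11.4 1.9 158.1 | 300 105 -10.8 1.9 159.2 | 302 104 -11.0 1.9 161.3 | 304 105 -10.9 1.9 162.9 | 306 105 -9.8 1.9 163.2 | 308 99 -11.1 1.8 166.6 |
```

View pics/w7c.png

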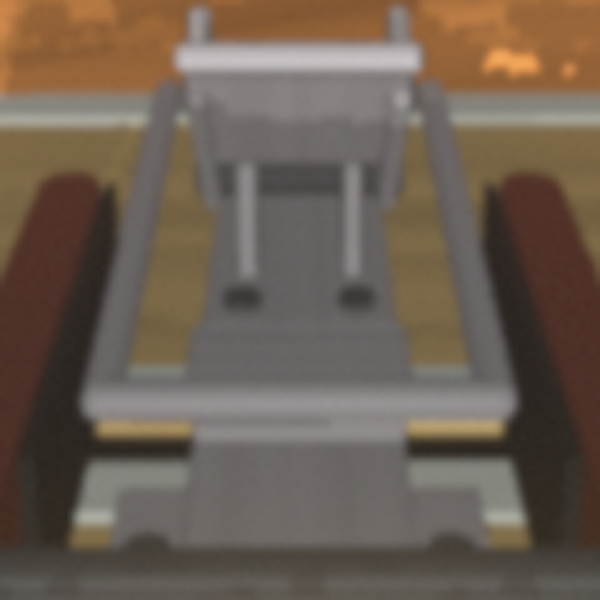

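Call:
carry_out --moves '[[[0,0,2],0,-1],[[0,0,2],0,-1],[[0,0,2],0,-1],[[0,0,2],0,-1],[[0,0,1],0,-1],[[0,0,1],0,-1],[[0,0,0.5],0,-1],[[0,0,0],0,-1],[[0,0,0],0,-1],[[0,0,0],0,-1]]'

```text
time_s: 21.1
tool_pos: [0.6046, 0.1025, 0.133]
tcp_rot: [0.131, 1.567, -0.131]
ft_force: [-1.8, -2.4, -2.8]
grip_width: 0.0464
```

```bash
python3 - <<'E'
from h import *
look('w8')
E
```

```text
21.1 [-1.92e+01 -1.00e-01  1.33e+02] [-1.8 -2.4 -2.8] 0.0463609649063555
200 180 -49.1 2.1 124.3 | 202 123 -44.7 2.2 114.2 | 204 122 -42.8 2.2 112.9 | 206 124 -39.9 2.2 108.3 | 208 123 -37.6 2.2 105.7 | 210 122 -35.4 2.2 103.8 | 212 123 -32.8 2.2 100.9 | 214 123 -30.2 2.2 97.9 | 216 123 -28.4 2.2 97.1 | 218 122 -25.4 2.3 93.3 | 220 99 -22.7 2.3 90.6 | 222 74 -17.9 2.3 82.7 | 224 75 -16.5 2.3 83.6 | 226 76 -14.6 2.3 83.2 | 228 96 -2.4 2.4 57.9 | 230 99 -2.8 2.4 63.4 | 232 99 -2.3 2.4 66.9 | 234 97 -2.2 2.4 70.8 | 236 98 -2.4 2.3 75.5 | 238 98 -101.3 1.3 295.9 | 240 98 -2.6 2.3 83.9 | 242 98 -2.4 2.3 87.3 | 244 99 -2.4 2.3 91.1 | 246 97 -2.3 2.2 94.3 | 248 100 -2.6 2.2 98.4 | 250 97 -25.4 2.0 146.6 | 252 99 -25.5 2.0 149.3 | 254 101 -25.3 2.0 151.4 | 256 101 -25.1 2.0 153.4 | 258 107 -25.3 1.9 156.0 | 260 132 -24.4 1.9 156.6 | 262 136 -23.0 1.9 156.4 | 264 131 -21.6 1.9 156.0 | 266 135 -15.7 2.0 148.0 | 268 137 -14.5 2.0 148.3 | 270 139 -13.3 2.0 148.5 | 272 129 -12.1 2.0 148.7 | 274 102 -11.6 2.0 150.0 | 276 115 -20.1 1.9 165.9 | 278 139 -19.4 1.9 166.7 | 280 147 -18.5 1.9 167.1 | 282 127 -16.4 1.9 165.7 | 284 105 -10.6 1.9 158.8 | 286 104 -10.4 1.9 160.4 | 288 105 -10.5 1.9 162.5 | 290 105 -10.5 1.9 164.4 | 292 104 -10.1 1.9 165.6 | 294 104 -10.5 1.9 167.9 | 296 109 -10.3 1.9 169.3 | 298 134 -9.8 1.9 170.2 | 300 139 -8.6 1.9 170.3 | 302 136 -7.3 1.9 170.3 | 304 137 -4.9 1.9 168.7 | 306 135 -4.7 1.9 170.1 | 308 125 -3.6 1.9 170.3 |
```

View pics/w8c.png

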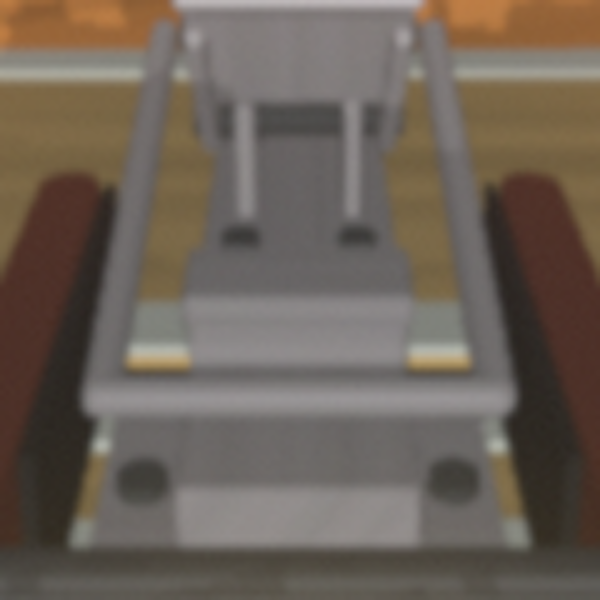

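Call:
carry_out --moves '[[[0,0,1],0,-1],[[1,0,0.7],0,-1],[[1.5,0,0],0,-1],[[1.5,0,0],0,-1],[[1.5,0,0],0,-1],[[1.5,0,0],0,-1],[[1.5,0,0],0,-1],[[0,0,0],0,-1],[[0,0,0],0,-1],[[0,0,0],0,-1]]'

```text
time_s: 22.4
tool_pos: [0.6065, 0.1023, 0.1246]
tcp_rot: [0.131, 1.567, -0.131]
ft_force: [1.7, -3.3, -0.4]
grip_width: 0.0462
```

```bash
python3 - <<'E'
from h import *
look('w9')
E
```

```text
22.4 [-17.2  -0.  124.6] [ 1.7 -3.3 -0.4] 0.046203432058252523
200 161 -39.2 2.3 89.6 | 202 161 -37.6 2.3 89.4 | 204 161 -99.4 1.3 287.3 | 206 162 -34.1 2.3 88.0 | 208 161 -32.7 2.3 88.7 | 210 161 -30.6 2.3 87.2 | 212 160 -28.9 2.3 86.9 | 214 159 -27.0 2.3 85.8 | 216 130 0.4 2.7 15.6 | 218 79 0.4 2.6 21.6 | 220 70 1.0 2.6 25.7 | 222 69 -19.0 2.3 82.0 | 224 76 -18.5 2.3 85.0 | 226 77 -16.6 2.3 84.2 | 228 78 -14.4 2.3 83.2 | 230 99 -2.1 2.4 58.0 | 232 100 -2.1 2.4 62.5 | 234 101 -2.0 2.4 66.5 | 236 102 -2.4 2.4 71.5 | 238 101 -2.6 2.4 75.9 | 240 101 -1.8 2.3 78.0 | 242 101 -3.0 2.3 84.2 | 244 101 -3.0 2.3 87.9 | 246 101 -2.5 2.3 90.3 | 248 102 -2.1 2.3 92.9 | 250 101 -2.0 2.3 96.0 | 252 102 -2.6 2.2 100.4 | 254 102 -25.0 2.0 146.0 | 256 103 -24.9 2.0 148.2 | 258 103 -25.6 2.0 151.7 | 260 103 -25.4 2.0 153.4 | 262 106 -24.7 2.0 154.4 | 264 128 -24.9 2.0 156.7 | 266 140 -24.1 2.0 157.5 | 268 134 -22.3 2.0 156.3 | 270 134 -16.5 2.0 148.6 | 272 138 -15.4 2.0 148.9 | 274 118 -17.3 2.0 154.0 | 276 122 -18.3 1.9 157.6 | 278 146 -17.3 1.9 158.0 | 280 149 -15.9 1.9 157.6 | 282 131 -15.2 1.9 158.4 | 284 107 -11.5 2.0 154.6 | 286 106 -10.5 2.0 155.0 | 288 106 -11.6 1.9 158.5 | 290 106 -11.5 1.9 160.1 | 292 107 -10.9 1.9 161.0 | 294 107 -10.6 1.9 162.3 | 296 105 -11.7 1.9 165.4 | 298 105 -10.5 1.9 165.5 | 300 107 -10.6 1.9 167.2 | 302 106 -11.1 1.9 169.4 | 304 120 -9.7 1.9 169.1 | 306 141 -8.6 1.9 169.2 | 308 131 -8.7 1.9 170.8 |
```

View pics/w9c.png

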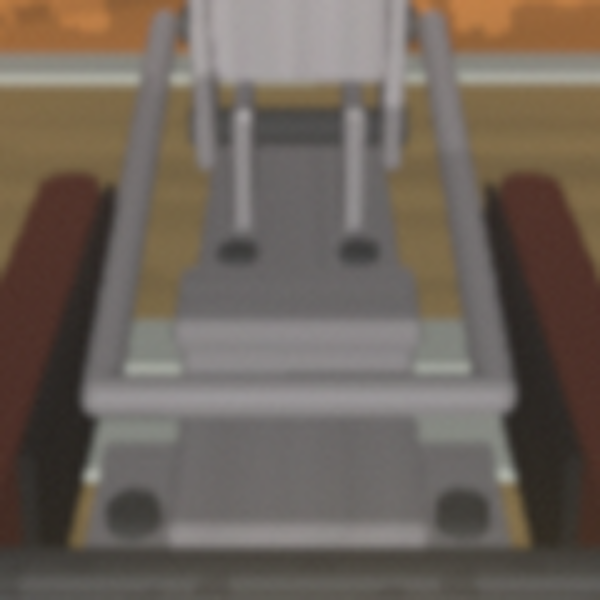

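Call:
carry_out --moves '[[[1,0,0],0,-1],[[1,0,0],0,-1],[[1,0,0],0,-1],[[1,0,0],0,-1],[[0.5,0,0],0,-1],[[0.5,0,0],0,-1],[[0.3,0,0],0,-1],[[0,0,0],0,-1],[[0,0,0],0,-1],[[0,0,0],0,-1]]'

```text
time_s: 23.7
tool_pos: [0.6063, 0.1023, 0.1195]
tcp_rot: [0.131, 1.567, -0.131]
ft_force: [2.4, -3.1, 4.0]
grip_width: 0.046
```

```bash
python3 - <<'E'
from h import *
look('w10')
E
```

```text
23.7 [-17.4  -0.  119.5] [ 2.4 -3.1  4. ] 0.04603205076727309
200 181 -38.3 2.3 81.1 | 202 180 -37.0 2.3 81.7 | 204 179 -35.5 2.3 81.8 | 206 179 -34.1 2.3 82.3 | 208 178 -32.6 2.3 82.8 | 210 177 -30.7 2.3 81.8 | 212 176 -29.3 2.3 82.4 | 214 172 -27.6 2.3 81.8 | 216 155 -0.8 2.7 13.4 | 218 133 0.5 2.6 15.5 | 220 77 -99.6 1.4 282.3 | 222 75 1.0 2.6 25.5 | 224 70 -19.0 2.3 80.5 | 226 75 -18.1 2.3 82.4 | 228 80 -16.8 2.3 83.3 | 230 74 -15.5 2.3 84.0 | 232 92 -2.5 2.4 57.9 | 234 101 -2.4 2.4 61.9 | 236 101 -2.1 2.4 65.2 | 238 101 -2.2 2.4 69.5 | 240 100 -2.5 2.3 73.9 | 242 101 -1.9 2.3 76.5 | 244 102 -2.6 2.3 81.6 | 246 102 -2.2 2.3 84.3 | 248 101 -2.1 2.3 87.5 | 250 102 -2.4 2.3 91.3 | 252 101 -1.8 2.2 93.3 | 254 101 -1.8 2.2 96.6 | 256 102 -2.8 2.2 101.4 | 258 103 -25.6 2.0 146.3 | 260 103 -25.9 2.0 148.9 | 262 105 -24.2 2.0 148.1 | 264 103 -25.6 2.0 152.5 | 266 103 -25.3 2.0 154.1 | 268 108 -25.1 1.9 155.7 | 270 133 -24.2 1.9 156.1 | 272 139 -23.3 1.9 156.6 | 274 132 -22.2 1.9 156.7 | 276 117 -18.3 2.0 152.2 | 278 138 -17.0 2.0 152.1 | 280 149 -16.5 2.0 153.1 | 282 134 -14.7 2.0 152.2 | 284 109 -11.5 2.0 149.2 | 286 106 -11.1 2.0 150.6 | 288 106 -11.4 1.9 152.9 | 290 105 -11.8 1.9 155.1 | 292 105 -11.3 1.9 156.2 | 294 105 -10.8 1.9 157.2 | 296 106 -10.9 1.9 159.0 | 298 106 -10.5 1.9 160.2 | 300 105 -10.4 1.9 161.5 | 302 105 -10.3 1.9 163.1 | 304 105 -10.6 1.9 164.9 | 306 106 -10.6 1.9 166.5 | 308 99 -11.0 1.9 168.4 |
```

View pics/w10c.png

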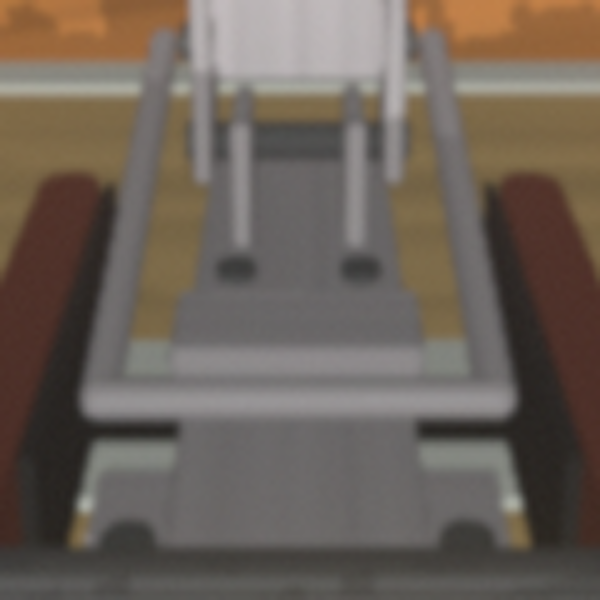

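Call:
carry_out --moves '[[[0.5,0,0],0,-1],[[0,0,0],0,-1],[[0,0,0],0,0.25],[[0,0,0],0,0.25],[[0,0,0],0,0.25],[[-10,0,0],0,0.25],[[-30,0,0],0,0.25],[[-40,0,-20],0,0.25],[[-10,0,-25],0,-1],[[0,0,0],0,-1]]'

```text
time_s: 25.0
tool_pos: [0.5619, 0.1102, 0.2118]
tcp_rot: [0.131, 1.563, -0.129]
ft_force: [-0.0, -0.6, -0.4]
grip_width: 0.038
```

```bash
python3 - <<'E'
from h import *
look('w11')
im=cv2.imread('pics/w11.png'); cv2.imwrite('pics/w11c.png',cv2.resize(im[170:320,250:390],None,fx=4,fy=4,interpolation=cv2.INTER_CUBIC))
for l in ['bail_bar','lever_tip','bail','lever_pivot']:
    print(l,[(case(x['location']),round(x['confidence'],2)) for x in env.tip_of('wrist',l)[:2]])
E
```

```text
25.0 [-62.5   0.5 211.8] [-0.  -0.6 -0.4] 0.0380149794130632
200 161 -54.1 3.5 78.8 | 202 157 -51.9 3.5 79.1 | 204 141 -49.7 3.5 79.5 | 206 133 -47.9 3.5 81.1 | 208 153 -44.7 3.5 78.4 | 210 162 -42.8 3.5 79.7 | 212 197 -40.7 3.5 80.3 | 214 246 -38.3 3.5 80.2 | 216 248 -36.3 3.5 81.0 | 218 247 -33.9 3.5 80.9 | 220 245 -31.4 3.5 80.7 | 222 236 -29.3 3.5 81.4 | 224 158 -27.1 3.5 82.0 | 226 72 0.9 3.9 19.9 | 228 68 0.6 3.9 27.3 | 230 64 -19.4 3.5 80.6 | 232 69 -17.9 3.5 82.8 | 234 70 -16.3 3.5 84.7 | 236 83 -3.0 3.7 60.8 | 238 92 -2.7 3.6 66.0 | 240 90 -2.0 3.6 70.0 | 242 91 -2.1 3.6 75.5 | 244 90 -2.6 3.5 81.8 | 246 91 -1.9 3.5 85.5 | 248 90 -2.9 3.4 92.3 | 250 90 -1.6 3.4 94.7 | 252 90 -2.5 3.4 101.0 | 254 93 -25.4 3.1 148.7 | 256 95 -24.8 3.0 151.2 | 258 133 -24.6 3.0 154.5 | 260 230 -24.2 3.0 157.2 | 262 209 -22.0 3.0 156.8 | 264 219 -17.1 3.0 151.5 | 266 238 -15.5 3.0 152.2 | 268 149 -11.3 3.1 148.5 | 270 95 -11.2 3.0 151.8 | 272 96 -11.7 3.0 156.1 | 274 95 -10.8 3.0 157.8 | 276 96 -11.2 3.0 161.6 | 278 97 -11.2 3.0 164.7 | 280 98 -10.7 2.9 166.9 | 282 138 -10.8 2.9 170.1 | 284 229 -9.6 2.9 171.1 | 286 233 -7.8 2.9 171.3 | 288 232 -5.3 2.9 170.5 | 290 233 -3.3 2.9 170.4 | 292 234 -1.3 2.9 170.4 | 294 182 1.0 2.9 169.9 | 296 201 1.7 2.9 171.6 | 298 236 3.0 2.9 172.5 | 300 179 4.5 2.9 173.1 | 302 172 7.2 2.9 172.3 | 304 169 9.4 2.9 172.0 | 306 172 11.4 2.9 172.1 | 308 162 12.7 2.9 173.0 | bail_bar [(array([-10.9,  -2.1, 151.2]), 0.96)]
lever_tip [(array([-73.4,  -0.7,  78. ]), 0.8)]
bail [(array([-1.436e+02,  3.626e+02,  2.000e-01]), 0.67)]
lever_pivot [(array([-12.8,  -2. ,  80.9]), 0.87)]
```

View pics/w11c.png

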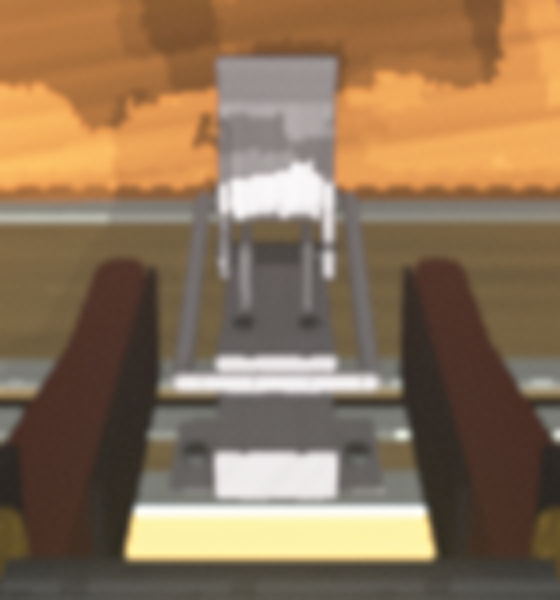

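```bash
python3 - <<'E'
from h import *
s=env.observe();d=np.load('pics/w11_d.npy')
for v in range(180,212,1): print(v,*case(w('wrist',321,v,d[v,321],s)))
E
```

```text
180 -59.5 3.0 -2.5
181 -58.2 2.9 -2.4
182 -56.4 3.0 -4.2
183 -55.2 2.9 -3.1
184 -73.0 2.6 76.3
185 -72.0 2.6 76.5
186 -71.0 2.6 76.8
187 -70.2 2.6 78.2
188 -68.6 2.6 76.2
189 -67.2 2.6 75.2
190 -66.2 2.6 75.5
191 -65.2 2.6 76.1
192 -63.4 2.6 73.3
193 -62.8 2.6 75.5
194 -61.6 2.6 75.1
195 -59.9 2.6 73.1
196 -59.4 2.6 75.3
197 -57.9 2.6 74.1
198 -56.4 2.6 72.8
199 -55.8 2.6 74.4
200 -54.6 2.6 74.5
201 -53.2 2.6 73.7
202 -52.4 2.6 74.8
203 -51.1 2.6 74.2
204 -50.3 2.6 75.2
205 -49.2 2.6 75.4
206 -48.5 2.6 76.8
207 -46.5 2.6 74.4
208 -45.3 2.6 74.1
209 -45.1 2.6 77.0
210 -43.4 2.6 75.4
211 -42.3 2.6 75.5
```

```bash
python3 - <<'E'
from h import *
d=np.load('pics/w3_d.npy'); p=env.camera_params('wrist'); H=np.array(p['hand_eye'])
v,u=np.mgrid[0:400:1,0:640:1]; D=d
P=np.stack([(u-p['cx'])/p['fx']*D,(v-p['cy'])/p['fy']*D,D],-1)
Q=(P@H[:3,:3].T+H[:3,3])*1000
for uu in (40,130,215,235,245,320,180,400,500,600):
    print(uu,[(vv,*Q[vv,uu].round(0).astype(int)) for vv in range(236,400,9) if D[vv,uu]>0 and D[vv,uu]<.25])
im=cv2.imread('pics/w3.png')
d=np.load('pics/w11_d.npy')
E
```

```text
40 [(299, np.int64(-95), np.int64(-77), np.int64(-32)), (308, np.int64(-99), np.int64(-74), np.int64(-32)), (317, np.int64(-101), np.int64(-72), np.int64(-31)), (326, np.int64(-101), np.int64(-72), np.int64(-29)), (335, np.int64(-104), np.int64(-70), np.int64(-28)), (344, np.int64(-103), np.int64(-72), np.int64(-25)), (353, np.int64(-105), np.int64(-71), np.int64(-23)), (362, np.int64(-104), np.int64(-73), np.int64(-20)), (371, np.int64(-115), np.int64(-60), np.int64(-28)), (380, np.int64(-116), np.int64(-60), np.int64(-27)), (389, np.int64(-116), np.int64(-60), np.int64(-25)), (398, np.int64(-118), np.int64(-58), np.int64(-24))]
130 [(281, np.int64(-87), np.int64(-57), np.int64(-33)), (290, np.int64(-91), np.int64(-54), np.int64(-33)), (299, np.int64(-96), np.int64(-52), np.int64(-33)), (308, np.int64(-99), np.int64(-50), np.int64(-32)), (317, np.int64(-104), np.int64(-46), np.int64(-34)), (326, np.int64(-105), np.int64(-46), np.int64(-32)), (335, np.int64(-104), np.int64(-47), np.int64(-28)), (344, np.int64(-104), np.int64(-48), np.int64(-25)), (353, np.int64(-104), np.int64(-49), 
[... 4723 characters left out ...]
(42), np.int64(-22)), (398, np.int64(-116), np.int64(41), np.int64(-22))]
600 [(299, np.int64(-95), np.int64(80), np.int64(-32)), (308, np.int64(-99), np.int64(76), np.int64(-33)), (317, np.int64(-102), np.int64(74), np.int64(-32)), (326, np.int64(-103), np.int64(74), np.int64(-30)), (335, np.int64(-104), np.int64(73), np.int64(-28)), (344, np.int64(-104), np.int64(74), np.int64(-25)), (353, np.int64(-105), np.int64(73), np.int64(-23)), (362, np.int64(-105), np.int64(74), np.int64(-20)), (371, np.int64(-115), np.int64(63), np.int64(-28)), (380, np.int64(-115), np.int64(63), np.int64(-26)), (389, np.int64(-117), np.int64(61), np.int64(-26)), (398, np.int64(-118), np.int64(61), np.int64(-25))]
```

Call:
carry_out --moves '[[[0,0,-11],0,-1],[[30,0,0],0,-1],[[40,0,0],0,-1],[[25,0,0],0,-1],[[13,0,0],0,-1],[[5,0,0],0,-1],[[3,0,0],0,-1],[[3,0,0],0,-1],[[2,0,0],0,-1],[[0,0,0],0,-1]]' --force 20

```text
time_s: 26.5
tool_pos: [0.5511, 0.1116, 0.0881]
tcp_rot: [0.131, 1.567, -0.131]
ft_force: [0.0, 0.3, -0.6]
grip_width: 0.0003
```

Call:
carry_out --moves '[[[2,0,0],0,-1],[[2,0,0],0,-1],[[2,0,0],0,-1],[[2,0,0],0,-1],[[2,0,0],0,-1],[[2,0,0],0,-1],[[2,0,0],0,-1],[[0,0,0],0,-1],[[0,0,0],0,-1],[[0,0,0],0,-1]]'

```text
time_s: 27.75
tool_pos: [0.5513, 0.1116, 0.0741]
tcp_rot: [0.131, 1.566, -0.131]
ft_force: [1.1, 0.2, 2.8]
grip_width: 0.0006
```

Call:
carry_out --moves '[[[2,0,0],0,-1],[[2,0,0.5],0,-1],[[2,0,0.5],0,-1],[[2,0,0.5],0,-1],[[2,0,0.5],0,-1],[[2,0,0.5],0,-1],[[2,0,0.5],0,-1],[[0,0,0],0,-1],[[0,0,0],0,-1],[[0,0,0],0,-1]]'

```text
time_s: 29.0
tool_pos: [0.5541, 0.1111, 0.06]
tcp_rot: [0.131, 1.567, -0.131]
ft_force: [3.1, -1.1, 4.3]
grip_width: 0.0002
```

```bash
python3 - <<'E'
from h import *
s,im,d=snap('wrist','w12'); print(s['time_s'],case(s['tool_pos']),s['ft_force'].round(1))
cv2.imwrite('pics/w12c.png',cv2.resize(im[150:350,220:420],None,fx=3,fy=3,interpolation=cv2.INTER_CUBIC))
E
```

```text
29.0 [-70.4   0.1  60. ] [ 3.1 -1.1  4.3]
```

View pics/w12c.png

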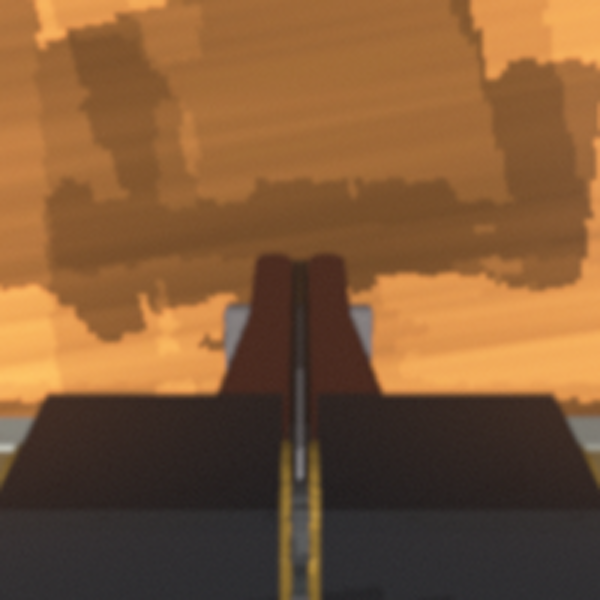

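Call:
carry_out --moves '[[[2,0,0.5],0,-1],[[2,0,0.5],0,-1],[[2,0,0.7],0,-1],[[2,0,0.7],0,-1],[[1.5,0,0.8],0,-1],[[1.5,0,0.8],0,-1],[[0,0,0],0,-1],[[0,0,0],0,-1],[[0,0,0],0,-1],[[0,0,0],0,-1]]'

```text
time_s: 30.3
tool_pos: [0.5575, 0.1105, 0.0485]
tcp_rot: [0.131, 1.568, -0.131]
ft_force: [-0.4, 0.2, 1.6]
grip_width: 0.0006
```

```bash
python3 - <<'E'
from h import *
s,im,d=snap('scene','s13'); print(s['time_s'],case(s['tool_pos']),s['ft_force'].round(1))
cv2.imwrite('pics/s13c.png',cv2.resize(im[170:310,240:400],None,fx=4,fy=4,interpolation=cv2.INTER_CUBIC))
for l in ['lid_front','bail_bar','lever_tip']:
    print(l,[(case(x['location']),round(x['confidence'],2)) for x in env.tip_of('scene',l)[:2]])
E
```

```text
30.3 [-66.9  -0.   48.5] [-0.4  0.2  1.6]
lid_front [(array([  1.4,  -0.5, 170. ]), 0.71)]
bail_bar []
lever_tip [(array([-6.630e+01, -6.848e+02,  3.000e-01]), 0.42)]
```

View pics/s13c.png

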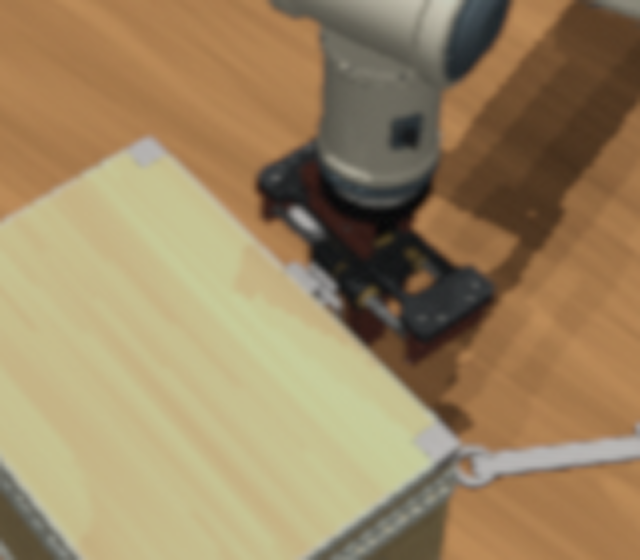

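Call:
carry_out --moves '[[[1,0,0.5],0,-1],[[1,0,0.6],0,-1],[[1,0,0.7],0,-1],[[1,0,0.7],0,-1],[[0,0,0],0,-1],[[0,0,0],0,-1],[[0,0,0],0,-1],[[0,0,0],0,-1],[[0,0,0],0,-1],[[0,0,0],0,-1]]'

```text
time_s: 31.75
tool_pos: [0.5605, 0.11, 0.0449]
tcp_rot: [0.131, 1.567, -0.131]
ft_force: [0.2, 0.1, 0.9]
grip_width: 0.0003
```

```bash
python3 - <<'E'
from h import *
s,im,d=snap('top','t14'); print(s['time_s'],case(s['tool_pos']),s['ft_force'].round(1))
cv2.imwrite('pics/t14c.png',cv2.resize(im[90:210,220:340],None,fx=5,fy=5,interpolation=cv2.INTER_CUBIC))
s,im,d=snap('wrist','w14')
cv2.imwrite('pics/w14c.png',cv2.resize(im[150:350,220:420],None,fx=3,fy=3,interpolation=cv2.INTER_CUBIC))
E
```

```text
31.75 [-63.9   0.   44.9] [0.2 0.1 0.9]
```

View pics/t14c.png

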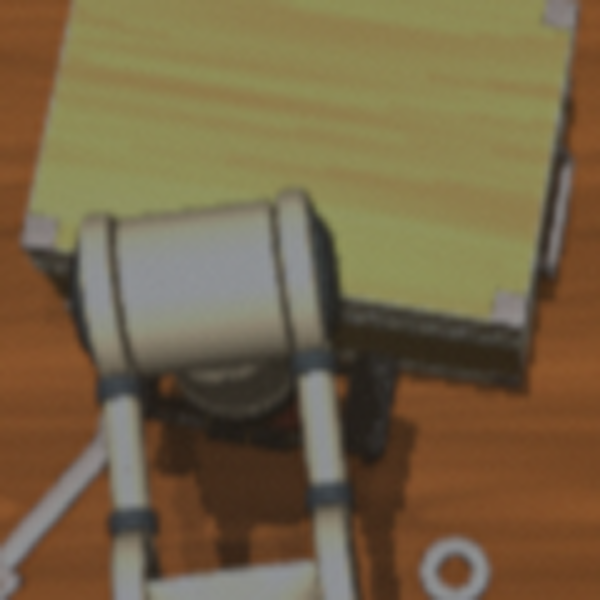

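View pics/w14c.png

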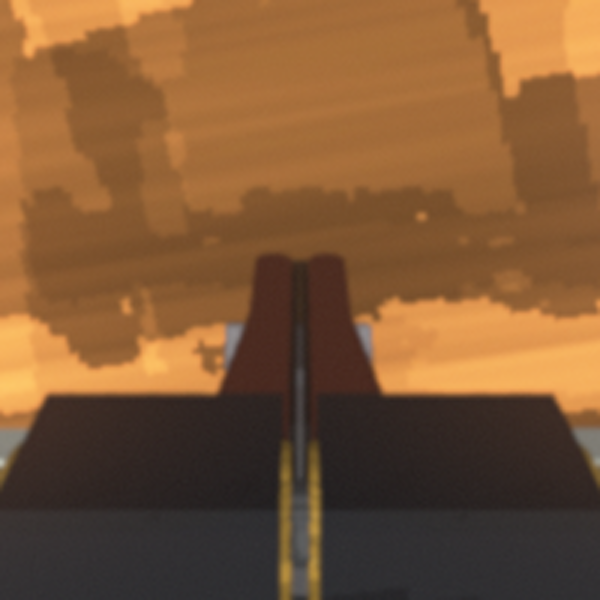

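```bash
python3 - <<'E'
from h import *
s=env.observe();print(case(s['tool_pos']))
for n in ('w12','w14'):
  d=np.load(f'pics/{n}_d.npy')
  ss=dict(s); 
  if n=='w12': ss['tool_pos']=s['tool_pos']+np.array([.5541-.5605,.1111-.11,.060-.0449])
  for u in (297,298,342):
    print(n,u,[tuple(case(w('wrist',u,v,d[v,u],ss))) for v in range(250,274,2)])
E
```

```text
[-63.9   0.   44.9]
w12 297 [(np.float64(-39.6), np.float64(-18.4), np.float64(0.8)), (np.float64(-67.9), np.float64(-13.2), np.float64(59.2)), (np.float64(-67.2), np.float64(-13.1), np.float64(60.6)), (np.float64(-65.9), np.float64(-13.1), np.float64(60.7)), (np.float64(-64.6), np.float64(-13.2), np.float64(61.0)), (np.float64(-62.7), np.float64(-13.3), np.float64(60.2)), (np.float64(-61.6), np.float64(-13.2), np.float64(60.8)), (np.float64(-59.7), np.float64(-13.4), np.float64(59.9)), (np.float64(-58.6), np.float64(-13.3), np.float64(60.6)), (np.float64(-81.2), np.float64(-9.6), np.float64(101.6)), (np.float64(-81.3), np.float64(-9.5), np.float64(103.5)), (np.float64(-81.1), np.float64(-9.4), np.float64(105.0))]
w12 298 [(np.float64(-39.6), np.float64(-17.5), np.float64(0.8)), (np.float64(-67.4), np.float64(-12.6), np.float64(58.2)), (np.float64(-66.9), np.float64(-12.5), np.float64(60.0)), (np.float64(-65.7), np.float64(-12.5), np.float64(60.3)), (np.float64(-64.3), np.float64(-12.6), np.float64(60.5)), (np.float64(-62.7), np.float64(-12.6), np.float64(60.1)), (np.float64(-61.6), 
[... 2407 characters left out ...]
t64(90.4))]
w14 342 [(np.float64(-40.8), np.float64(19.4), np.float64(1.0)), (np.float64(-39.0), np.float64(19.4), np.float64(1.0)), (np.float64(-37.0), np.float64(19.5), np.float64(0.6)), (np.float64(-35.4), np.float64(19.5), np.float64(0.9)), (np.float64(-56.9), np.float64(15.8), np.float64(43.9)), (np.float64(-55.1), np.float64(15.9), np.float64(43.2)), (np.float64(-54.6), np.float64(15.7), np.float64(45.0)), (np.float64(-53.3), np.float64(15.7), np.float64(45.1)), (np.float64(-52.0), np.float64(15.7), np.float64(45.5)), (np.float64(-74.1), np.float64(12.2), np.float64(85.5)), (np.float64(-75.3), np.float64(11.9), np.float64(89.3)), (np.float64(-74.8), np.float64(11.9), np.float64(90.3))]
```

Call:
carry_out --moves '[[[1,0,0.5],0,-1],[[1,0,0.5],0,-1],[[1,0,0.5],0,-1],[[1,0,0.5],0,-1],[[0,0,0],0,-1],[[0,0,0],0,-1],[[0,0,0],0,-1],[[0,0,0],0,-1],[[0,0,0],0,-1],[[0,0,0],0,-1]]'

```text
time_s: 33.1
tool_pos: [0.5623, 0.1097, 0.0408]
tcp_rot: [0.131, 1.567, -0.131]
ft_force: [0.5, 0.2, 1.1]
grip_width: 0.0005
```

```bash
cat >> h.py <<'E'
def flare(n):
  s,im,d=snap('wrist',n); print(s['time_s'],case(s['tool_pos']),s['ft_force'].round(1))
  for u in (298,342):
    for v in range(240,290):
      P=case(w('wrist',u,v,d[v,u],s))
      if 15<P[2]<80 and P[0]>-70: print(u,v,P)
E
python3 - <<'E'
from h import *
flare('w15')
E
```

```text
33.1 [-62.1  -0.   40.8] [0.5 0.2 1.1]
298 261 [-53.1 -12.8  40. ]
298 262 [-52.3 -12.8  39.9]
298 263 [-51.9 -12.8  40.4]
298 264 [-51.2 -12.8  40.4]
342 261 [-53.1  15.8  40.1]
342 262 [-52.   15.8  39.4]
342 263 [-52.2  15.7  41.1]
342 264 [-50.5  15.9  39.3]
342 265 [-50.5  15.8  40.6]
342 266 [-50.1  15.7  41.2]
342 267 [-50.2  15.6  42.7]
```

Call:
carry_out --moves '[[[0.5,0,0.5],0,-1],[[0.5,0,0.5],0,-1],[[0.5,0,0.5],0,-1],[[0,0,0],0,-1],[[0,0,0],0,-1],[[0,0,0],0,-1],[[0,0,0],0,-1],[[0,0,0],0,-1],[[0,0,0],0,-1],[[0,0,0],0,-1]]'

```text
time_s: 34.4
tool_pos: [0.5639, 0.1095, 0.0394]
tcp_rot: [0.131, 1.567, -0.131]
ft_force: [-0.9, 0.1, -0.4]
grip_width: 0.0003
```

```bash
python3 - <<'E'
from h import *
flare('w16')
E
```

```text
34.4 [-60.4   0.   39.4] [-0.9  0.1 -0.4]
298 261 [-51.  -12.8  37.8]
298 262 [-51.  -12.7  38.9]
298 263 [-50.  -12.8  38.5]
298 264 [-49.9 -12.7  39.6]
342 261 [-51.   15.9  37.8]
342 262 [-50.3  15.9  37.9]
342 263 [-50.2  15.8  39.1]
342 264 [-48.9  15.9  37.9]
342 265 [-48.8  15.8  39.2]
342 266 [-48.5  15.8  39.8]
342 267 [-48.2  15.7  40.7]
```

Call:
carry_out --moves '[[[0.5,0,0.5],0,-1],[[0.5,0,0.5],0,-1],[[0.5,0,0.5],0,-1],[[0,0,0],0,-1],[[0,0,0],0,-1],[[0,0,0],0,-1],[[0,0,0],0,-1],[[0,0,0],0,-1],[[0,0,0],0,-1],[[0,0,0],0,-1]]'

```text
time_s: 35.7
tool_pos: [0.5647, 0.1094, 0.0386]
tcp_rot: [0.131, 1.568, -0.131]
ft_force: [-6.7, -0.6, 5.7]
grip_width: 0.0004
```

```bash
python3 - <<'E'
from h import *
flare('w17')
E
```

```text
35.7 [-59.6   0.1  38.6] [-6.7 -0.6  5.7]
298 261 [-50.5 -12.7  37.5]
298 263 [-49.7 -12.6  38.6]
298 264 [-48.8 -12.7  38.5]
298 265 [-69.7  -9.4  76.1]
298 267 [-69.9  -9.3  78.4]
342 261 [-50.5  15.9  37.6]
342 262 [-50.3  15.8  38.5]
342 263 [-49.4  15.9  38.2]
342 264 [-49.1  15.8  39.1]
342 265 [-48.3  15.8  38.9]
342 266 [-47.7  15.8  39. ]
342 267 [-46.7  15.9  38.7]
342 268 [-69.4  12.4  78.5]
```

Call:
carry_out --moves '[[[0.5,0,0],0,-1],[[0.5,0,0],0,-1],[[0.5,0,0],0,-1],[[0,0,0],0,-1],[[0,0,0],0,-1],[[0,0,0],0,-1],[[0,0,0],0,-1],[[0,0,0],0,-1],[[0,0,0],0,-1],[[0,0,0],0,-1]]'

```text
time_s: 37.0
tool_pos: [0.5653, 0.1092, 0.0363]
tcp_rot: [0.131, 1.567, -0.131]
ft_force: [0.2, -0.1, -0.3]
grip_width: 0.0004
```

```bash
python3 - <<'E'
from h import *
flare('w18'); s=env.observe(); print(s['ft_torque'])
E
```

```text
37.0 [-59.   -0.   36.3] [ 0.2 -0.1 -0.3]
298 264 [-47.9 -12.8  35.6]
298 265 [-69.4  -9.5  74.2]
298 266 [-69.7  -9.4  75.8]
298 267 [-69.5  -9.3  76.4]
298 269 [-69.7  -9.2  78.7]
298 270 [-69.7  -9.1  79.5]
342 264 [-47.9  15.8  35.8]
342 265 [-47.7  15.7  36.7]
342 266 [-47.3  15.7  37.2]
342 267 [-46.4  15.7  36.9]
342 268 [-69.1  12.2  76.8]
342 269 [-69.5  12.1  78.4]
342 270 [-69.5  12.   79.2]
[ 0.02594465 -0.09211558  0.0182895 ]
```

Call:
carry_out --moves '[[[0,0,0.5],0,-1],[[0,0,0.5],0,-1],[[0,0,0.5],0,-1],[[0,0,0.5],0,-1],[[0,0,0],0,-1],[[0,0,0],0,-1],[[0,0,0],0,-1],[[0,0,0],0,-1],[[0,0,0],0,-1],[[0,0,0],0,-1]]'

```text
time_s: 38.3
tool_pos: [0.5672, 0.1089, 0.0362]
tcp_rot: [0.131, 1.567, -0.131]
ft_force: [-0.2, -0.1, -2.5]
grip_width: 0.0005
```

```bash
python3 - <<'E'
from h import *
flare('w19'); s=env.observe(); print(s['ft_torque'])
E
```

```text
38.3 [-57.1   0.   36.2] [-0.2 -0.1 -2.5]
298 262 [-47.1 -12.8  34.9]
298 263 [-47.4 -12.7  36.6]
298 264 [-46.2 -12.8  35.9]
298 265 [-67.   -9.5  73.4]
298 266 [-67.5  -9.4  75.2]
298 267 [-67.7  -9.3  76.5]
298 268 [-67.6  -9.2  77.3]
298 269 [-67.9  -9.1  78.7]
298 270 [-68.   -9.   79.7]
342 262 [-47.3  15.8  35.4]
342 263 [-46.6  15.8  35.4]
342 264 [-46.1  15.8  35.7]
342 265 [-45.6  15.8  36.2]
342 266 [-44.9  15.8  36.3]
342 267 [-44.7  15.7  37.1]
342 268 [-67.2  12.2  76.7]
342 269 [-67.8  12.1  78.7]
342 270 [-68.   12.   79.9]
[0.08489281 0.07230543 0.04115328]
```

Call:
carry_out --moves '[[[0.4,0,0.5],0,-1],[[0.4,0,0.5],0,-1],[[0.4,0,0.5],0,-1],[[0.4,0,0.5],0,-1],[[0,0,0],0,-1],[[0,0,0],0,-1],[[0,0,0],0,-1],[[0,0,0],0,-1],[[0,0,0],0,-1],[[0,0,0],0,-1]]'

```text
time_s: 39.6
tool_pos: [0.5693, 0.1086, 0.0348]
tcp_rot: [0.131, 1.567, -0.131]
ft_force: [0.0, -0.2, 0.7]
grip_width: 0.0006
```

```bash
python3 - <<'E'
from h import *
flare('w20'); s=env.observe(); print(s['ft_torque'])
E
```

```text
39.6 [-54.9   0.   34.8] [ 0.  -0.2  0.7]
298 262 [-44.9 -12.8  33.3]
298 263 [-44.4 -12.8  33.8]
298 264 [-44.2 -12.7  34.8]
298 265 [-65.2  -9.4  72.5]
298 266 [-64.8  -9.4  72.8]
298 267 [-65.8  -9.2  75.5]
298 268 [-65.7  -9.2  76.4]
298 269 [-65.4  -9.1  76.7]
298 270 [-65.7  -9.   78. ]
298 271 [-65.4  -9.   78.5]
298 272 [-65.5  -8.9  79.6]
342 262 [-45.   15.9  33.6]
342 263 [-44.7  15.8  34.5]
342 264 [-43.4  15.9  33.5]
342 265 [-44.   15.7  35.8]
342 266 [-42.8  15.8  35. ]
342 267 [-41.8  15.9  34.6]
342 268 [-65.4  12.2  75.8]
342 269 [-65.4  12.2  76.8]
342 270 [-65.3  12.1  77.5]
342 271 [-65.5  12.   78.7]
[ 0.06841816 -0.15080146  0.01099453]
```

```bash
python3 - <<'E'
from h import *
s,im,d=snap('scene','s21')
cv2.imwrite('pics/s21c.png',cv2.resize(im[200:290,270:390],None,fx=6,fy=6,interpolation=cv2.INTER_CUBIC))
for l in ['lid_front','bail_bar','lever_tip']:
    print(l,[(case(x['location']),round(x['confidence'],2)) for x in env.tip_of('scene',l)[:2]])
E
```

```text
lid_front [(array([  3.5,   0.4, 169.3]), 0.96), (array([-307.6,  221. ,   -2.7]), 0.57)]
bail_bar []
lever_tip []
```

View pics/s21c.png

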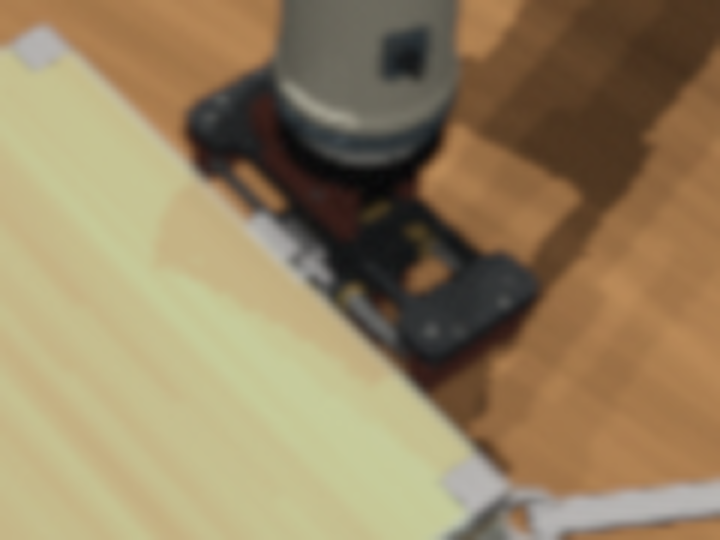

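Call:
carry_out --moves '[[[0.4,0,0.5],0,-1],[[0.4,0,0.5],0,-1],[[0.4,0,0.5],0,-1],[[0.4,0,0.5],0,-1],[[0,0,0],0,-1],[[0,0,0],0,-1],[[0,0,0],0,-1],[[0,0,0],0,-1],[[0,0,0],0,-1],[[0,0,0],0,-1]]'

```text
time_s: 41.1
tool_pos: [0.5707, 0.1085, 0.0334]
tcp_rot: [0.131, 1.568, -0.13]
ft_force: [-5.5, 0.4, 3.7]
grip_width: 0.0007
```

```bash
python3 - <<'E'
from h import *
flare('w22'); s=env.observe(); print(s['ft_torque'])
E
```

```text
41.1 [-53.5   0.2  33.4] [-5.5  0.4  3.7]
298 265 [-63.3  -9.4  70.2]
298 266 [-63.6  -9.2  71.8]
298 267 [-63.9  -9.1  73.3]
298 268 [-64.3  -9.   75. ]
298 269 [-64.5  -8.9  76.2]
298 270 [-63.5  -9.   75.4]
298 271 [-64.7  -8.7  78.4]
298 272 [-64.6  -8.7  79.1]
298 273 [-64.1  -8.7  79.2]
342 268 [-64.3  12.3  75. ]
342 269 [-64.5  12.2  76.3]
342 270 [-64.3  12.2  76.8]
342 271 [-64.   12.2  77.3]
342 272 [-64.6  12.   79.1]
342 273 [-63.7  12.1  78.6]
[0.0887595  0.14587    0.03744923]
```

Call:
carry_out --moves '[[[0,0,-3],0,-1],[[0,0,-10],0,-1],[[0,0,-12],0,-1],[[-20,0,0],0,-1],[[-40,0,0],0,-1],[[-50,0,0],0,-1],[[-50,0,5],0,-1],[[-20,0,5],0,-1],[[0,0,0],0,1],[[0,0,0],0,1]]'

```text
time_s: 42.4
tool_pos: [0.5561, 0.1107, 0.2124]
tcp_rot: [0.131, 1.568, -0.131]
ft_force: [1.0, -0.1, 0.1]
grip_width: 0.0171
```

```bash
python3 - <<'E'
from h import *
s,im,d=snap('wrist','w23')
print(s['time_s'],case(s['tool_pos']),s['ft_force'].round(1))
cv2.imwrite('pics/w23c.png',cv2.resize(im[170:320,250:390],None,fx=4,fy=4,interpolation=cv2.INTER_CUBIC))
for v in range(200,310,2): print(v,im[v,321,0],*case(w('wrist',321,v,d[v,321],s)),end=' | ')
for l in ['bail_bar','lever_tip','keeper_nominal','lid_front']:
    print(l,[(case(x['location']),round(x['confidence'],2)) for x in env.tip_of('wrist',l)[:2]])
E
```

```text
42.4 [-6.830e+01 -1.000e-01  2.124e+02] [ 1.  -0.1  0.1]
200 76 -36.6 3.1 0.2 | 202 76 -33.8 3.1 0.6 | 204 59 -31.3 3.1 1.9 | 206 47 -28.3 3.1 1.5 | 208 45 -25.4 3.1 1.7 | 210 67 -22.0 3.1 0.4 | 212 109 -29.3 3.0 29.6 | 214 110 -27.3 2.9 31.6 | 216 110 -150.3 1.4 375.3 | 218 107 -24.3 2.9 38.5 | 220 93 -23.5 2.9 43.4 | 222 94 -23.3 2.9 49.7 | 224 92 -22.5 2.8 54.3 | 226 94 -21.6 2.8 58.7 | 228 94 -21.4 2.8 64.4 | 230 94 -20.3 2.8 67.9 | 232 110 -18.6 2.8 69.8 | 234 94 -16.9 2.7 71.8 | 236 61 -19.4 2.7 83.1 | 238 68 -17.8 2.7 84.8 | 240 64 -13.7 2.7 81.3 | 242 81 -2.2 2.8 62.3 | 244 87 -2.8 2.7 69.0 | 246 86 -2.1 2.7 73.0 | 248 87 -2.6 2.7 79.2 | 250 87 -2.0 2.7 83.1 | 252 87 -2.5 2.6 88.8 | 254 87 -2.5 2.6 93.6 | 256 81 -2.2 2.6 97.7 | 258 87 -25.6 2.4 145.4 | 260 89 -26.1 2.4 150.0 | 262 128 -25.2 2.4 152.0 | 264 227 -24.6 2.4 154.4 | 266 231 -22.3 2.4 153.9 | 268 224 -15.6 2.4 145.9 | 270 226 -13.7 2.4 146.1 | 272 127 -11.6 2.4 146.1 | 274 91 -150.3 1.4 375.3 | 276 92 -11.7 2.3 153.0 | 278 93 -11.5 2.3 155.8 | 280 93 -11.1 2.3 158.5 | 282 93 -10.7 2.3 160.9 | 284 92 -11.4 2.3 165.0 | 286 147 -11.3 2.3 167.9 | 288 228 -9.1 2.3 167.4 | 290 231 -7.4 2.3 167.9 | 292 230 -5.3 2.3 167.7 | 294 231 -3.1 2.3 167.4 | 296 233 -0.9 2.3 167.1 | 298 178 0.4 2.3 168.2 | 300 226 0.8 2.3 170.3 | 302 221 3.4 2.3 169.5 | 304 169 4.5 2.2 170.8 | 306 168 7.1 2.2 170.0 | 308 154 9.0 2.2 170.2 | bail_bar [(array([-16.7,   0.8, 146.4]), 0.38)]
lever_tip [(array([-25.8,  -1.4,  25.5]), 0.55), (array([-136.9,  146. ,   -1.8]), 0.25)]
keeper_nominal [(array([-18.1,   0.6, 150.8]), 0.77)]
lid_front [(array([  0.7,   1.3, 172.8]), 0.9)]
```

View pics/w23c.png

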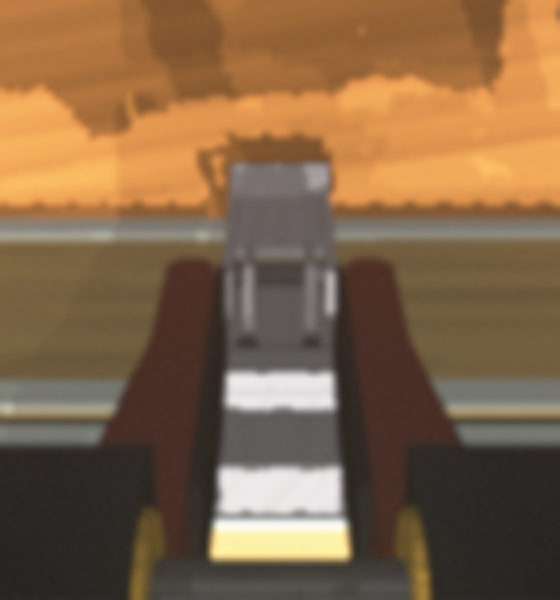

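Call:
carry_out --moves '[[[0,0,0],0,1],[[0,0,0],0,1],[[0,0,0],0,1],[[0,0,0],0,1],[[0,0,0],0,1],[[0,0,0],0,1],[[0,0,0],0,1],[[0,0,0],0,1],[[0,0,0],0,1],[[0,0,0],0,1]]'

```text
time_s: 43.9
tool_pos: [0.5565, 0.1107, 0.2132]
tcp_rot: [0.131, 1.567, -0.131]
ft_force: [0.3, 1.1, 0.2]
grip_width: 0.0879
```

```bash
python3 - <<'E'
from h import *
s,im,d=snap('wrist','w24')
print(s['time_s'],case(s['tool_pos']),s['ft_force'].round(1))
cv2.imwrite('pics/w24c.png',cv2.resize(im[190:310,250:390],None,fx=5,fy=5,interpolation=cv2.INTER_CUBIC))
for u in (303,321,338):
  print()
  for v in range(256,276,1): print(v,im[v,u,0],*case(w('wrist',u,v,d[v,u],s)),end=' | ')
E
```

```text
43.9 [-67.9   0.  213.2] [0.3 1.1 0.2]

256 58 0.3 -17.2 94.8 | 257 59 0.0 -17.0 97.7 | 258 57 0.9 -17.0 98.4 | 259 57 0.9 -16.9 100.6 | 260 56 0.9 -16.8 102.8 | 261 63 0.6 -16.6 105.5 | 262 91 -21.4 -13.9 146.8 | 263 141 -21.3 -13.8 148.4 | 264 192 -20.5 -13.8 148.9 | 265 223 -20.0 -13.8 149.7 | 266 212 -19.0 -13.8 149.8 | 267 164 -0.5 -15.8 119.9 | 268 119 -1.2 -15.6 123.0 | 269 109 -1.2 -15.5 125.0 | 270 117 -0.3 -15.5 125.3 | 271 115 -150.1 1.4 376.0 | 272 94 1.6 -15.5 125.9 | 273 69 2.4 -15.5 126.6 | 274 65 1.4 -15.3 130.0 | 275 89 -0.7 -14.9 135.2 | 
256 80 -25.9 2.5 144.0 | 257 82 -26.1 2.5 146.3 | 258 83 -25.6 2.5 147.2 | 259 82 -25.2 2.5 148.3 | 260 84 -25.5 2.5 150.7 | 261 114 -25.6 2.5 152.7 | 262 168 -25.3 2.5 153.9 | 263 207 -24.6 2.5 154.3 | 264 217 -23.4 2.5 154.0 | 265 211 -22.2 2.5 153.7 | 266 207 -19.3 2.5 150.4 | 267 209 -16.0 2.5 146.4 | 268 215 -14.8 2.5 146.2 | 269 206 -13.7 2.5 146.1 | 270 165 -12.7 2.5 146.1 | 271 114 -11.9 2.5 146.5 | 272 86 -12.1 2.5 148.7 | 273 84 -11.7 2.5 149.6 | 274 84 -11.6 2.5 151.2 | 275 84 -11.6 2.4 152.8 | 
256 64 0.2 21.5 95.3 | 257 63 0.2 21.4 97.6 | 258 61 0.5 21.3 99.2 | 259 59 0.8 21.2 100.9 | 260 59 0.5 21.0 103.6 | 261 64 0.6 20.9 105.7 | 262 90 -21.5 17.9 147.1 | 263 138 -21.6 17.8 149.2 | 264 187 -21.2 17.7 150.2 | 265 220 -19.3 17.9 148.7 | 266 210 -18.5 17.9 149.1 | 267 163 -1.0 19.9 120.8 | 268 119 -0.9 19.8 122.6 | 269 112 -1.0 19.7 124.8 | 270 125 -0.8 19.6 126.3 | 271 120 0.7 19.7 125.7 | 272 96 2.5 19.8 124.6 | 273 70 2.6 19.6 126.3 | 274 66 1.6 19.4 129.7 | 275 88 -0.9 19.0 135.6 |
```

View pics/w24c.png

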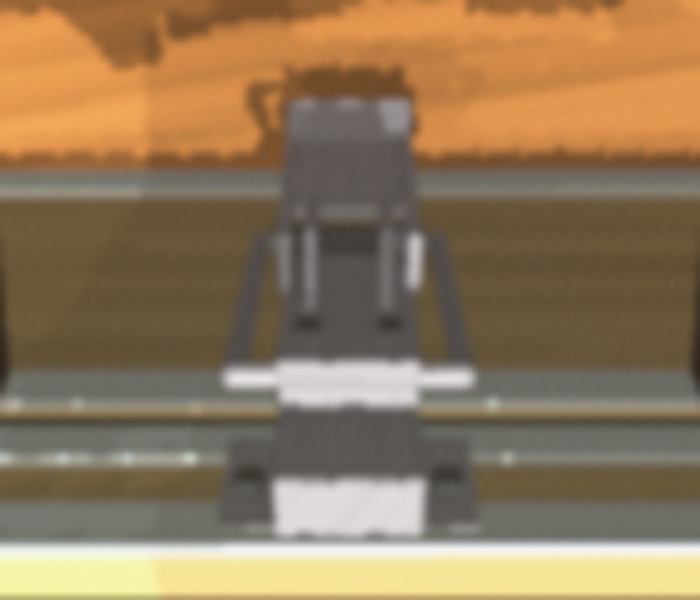

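```bash
python3 - <<'E'
from h import *
s,im,d=snap('top','t25')
print(s['time_s'],s['ft_force'].round(1))
a=cv2.imread('pics/t0.png')
print(env.finish_job())
cv2.imwrite('pics/t25c.png',im)
E
```

```text
43.95 [ 0.9 -0.5  0.5]
the job is handed in; nothing more can be done
None
```

View pics/t25c.png

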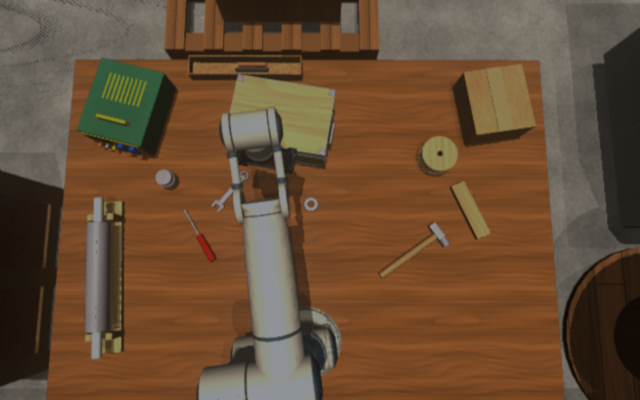

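The case is shut and latched, and I handed the job in at 43.95 s. The hand-in gave no verdict.

**What I did:** I lowered the lid along its arc until the seal pushed back. I then carried the loop in over the lip, re-gripping once when it slid in the pads, and set the bar on the slot floor. Finally I pressed the lever down and past dead centre in small steps. The highest wrist-force reading I saw while pressing or hooking was about 9 N, read at the end of each move.

**Last checks from the wrist camera:**
- **Lever:** home at about 3.0 rad, with its tip at z ≈ 30 mm.
- **Loop bar:** in the hook against the inside of the lip, at about lid x −20 mm, z 13 mm.
- **Lid:** its front is 2–3 mm lower than when it rested on the seal, which puts it at roughly 0.038–0.041 rad open, under the 0.046 limit.
- **Robot:** clear of the latch with about 1 N on the wrist, which is noise.
- **Bystanders:** they look unmoved in the last top view, though I compared by eye rather than measuring.

**What disagreed:**
- **Bar not visible at first:** straight after latching, the middle of the slot looked empty because the lip hid the bar. Opening the fingers showed both bar ends in place.
- **Lid height:** one network reading of the lid front (172.8 mm) did not fit the depth readings (about 170 mm). I relied on the depth.
- **Late closing:** the lever only went home by itself at roughly 2.7 rad rather than 2.6, and the wrist read about 7 N at the end of that last nudge. The gripper body may have touched the keeper or the lid lightly then.

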